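Book in a spray can: roll it label up, then post its stock card

TASK

Book in the red spray can lying on the black mat: without picking it up, roll it along the mat until the blue stripe in the middle of its white label faces straight up, and leave it lying still on the mat. Then push the orange stock card, which lies on the ledge of the blue tally box, into the box's slot until its end is nearly flush with the box front. Leave the jar, pack, carton, tape roll and cup where they are.

Things in the scene. Friction and masses are not known exactly. Their poses are not given: they have to be found in the camera images.
- can: Red spray can on its side, 66 mm diameter, 180 mm long with its narrower white cap, 0.3 kg; rolls, but stops soon by itself. Origin: on its axis, 90 mm from its bottom end. z: along the can to the cap. x: from the axis out through the middle of its white label (80 deg wide), marked by a 6 mm blue stripe. A 6 mm yellow stripe runs exactly opposite (-x). Label starts sideways or down, on either side.
- mat: Black rubber mat, yellow border lines, fixed, 310 mm (x) by 380 mm (y), 4 mm thick; origin: centre of its underside on the table, z up. The can starts lying along the mat's x, within 25 mm of its middle line: it rolls along the mat's y, about 33 mm per radian. A white jar and a red pack stand near the +x edge, beyond the can's end.
- tally_box: Fixed blue box, 140 mm deep (x), 150 wide (y), 62 high; origin: on the table under the middle of its front face; x points from the front face into the box. In front of the face an aluminium ledge, 150 mm wide, 15 mm high, runs 170 mm towards -x. A roll of red tape lies on the box, a green carton beside it at +y.
- slot (a point): Middle of the lower edge of the slot in the front face of the tally box, 15 mm above the table, level with the ledge's top. The slot, framed in yellow, is 58 mm wide, 12 mm high and 136 mm deep, its floor level with the ledge. Axes as the tally box.
- card: Stiff orange plastic stock card, 110 mm long (x), 52 wide (y), 8 thick, 50 g, white paper field on top, loose and flat on the ledge; its +x end points to the slot within about 15 degrees, 10 to 30 mm short of it, up to 15 mm to one side. Origin: centre of its underside.
- card_tail (a point): Middle of the card's rear (-x) end, at half its thickness; axes as the card.
- jar: White jar with green cap on the mat, a bystander, 44 mm across, 65 mm high; origin: centre of its underside.
- pill_pack: Red pack lying on the mat, a bystander, 30 x 80 x 18 mm; origin: centre of its underside.
- carton: Green carton beside the tally box, a bystander, 50 x 90 x 30 mm; origin: centre of its underside.
- tape_roll: Roll of red tape on top of the tally box, a bystander, 64 mm across, 20 mm high; origin: centre of its underside.
- cup: Blue cup in the middle of the table, a bystander, 72 mm across, 100 mm high; origin: centre of its underside.
Things that resemble listed ones, but are neither listed nor needed, are in the scene too. There is more than one size of the part that bears can; the job needs the largest.

How it is judged:
By the outcome, as a careful person would: the job done as asked, in the order asked, and still so for the second after the job is handed in, with the robot touching nothing.
It also fails if it takes over 67 s, if anything falls off the work surface, if the arm or the gripper's body presses on something with over 40 N, if the wrist force passes 120 N, or if a joint passes its speed limit or range.

ROBOT

A 7-joint arm with a two-finger parallel gripper is mounted at the origin on the work surface. World frame = base frame: x ahead of the robot, y to its left, z up, the work surface at z = 0. Lengths are in m, angles in rad, forces in N, time in s.
With the tool pointing down it reaches from about 0.4 to 0.85 m from the base axis. Payload 10.4 kg.
Tool frame: the origin (TCP) lies midway between the tips of the shut fingers; the grasp point (between the pads) lies 19 mm behind it (grip_point_offset is the distance from the TCP to the grasp point, in m); y points along the fingers, z is the direction in which the jaws open and shut, and the axes are right-handed (so a half turn about y gives the same grasp; the last joint's range is limited). The gripper opens to 85 mm and grips with 20 to 120 N. Pads are 22 mm wide; open, the fingers measure 114 mm over their backs; the gripper's body (76 mm by 85 mm) begins 54 mm behind the grasp point. The pads swing forward as they close: fully open they stand 13 mm farther back than shut.
Start: joints at [-1.14, 0.332, -0.065, 1.46, 0.022, 1.35, -0.088], TCP at [0.274, 0.562, 0.231] pointing down, gripper open.
Joint ranges: [-2.6, 2.6], [-0.5, 2.12], [-1.47, 1.34], [0.16, 2.42], [-1.27, 4.41], [0.06, 2.06], [-2.6, 2.6]. Speed limits (rad/s): [2.22, 2.22, 2.79, 2.79, 3.14, 3.14, 3.14].

INTERFACE

Orientations are given as a unit quaternion [x, y, z, w].
In Python, from workcell import * gives the robot as it stands.
- The arm moves only by the tool send_rows, never from a script. Its argument "motion" is a list of rows, each a list of 7 numbers: the opening in per cent of the stroke, from 0 (shut) to 100 (fully open), then the shift along the tool's x, y, z in m, then the turn, a rotation vector about the tool's x, y, z in rad. In form: [[claw, tx, ty, tz, ax, ay, az], ...]. A call has 1 to 10 rows; each row is the pose to reach, as a shift and turn from the pose commanded when the call began, along the tool's axes at that moment; what a row does not reach only later rows make up. A row lasts 1/12 s, in which the tool goes at most 41.7 mm and 7.16 degrees, less where a joint would pass 70% of its speed; a pose out of reach is approached as far as the arm can. A call with a gripper value outside its range is refused whole. The fingers move at their own pace and stop on an object; "squeeze" is the grip in N (left out, the last holds). Time passes only in rows, so rows that repeat a pose let the fingers close. It gives the time, the measured TCP pose, the force and the opening at its end, in the units of the state.
- get_obs(): the state, without advancing time (a new reading comes with each control period).
- camera(name): name is "side" or "top"; returns a dict with "pixels" (400x640x3 uint8, red, green, blue), "range_z" (400x640 float32, m along the optical axis (not along the pixel's ray), 0 where there is no reading), "fovy" (degrees; the focal length in pixels is half the picture's height over the tangent of half this angle, whatever the lens; pixels are square), "cx", "cy" (the principal point, pixels), "view" (4x4, takes a point from world to camera coordinates). Camera axes: x right, y down, z forward; pixel columns grow to the right and rows downward; lengths in m; the calibration is good to about 2 mm. A picture is of the moment at which its call begins.
- hand_in(): hands the job in, once; it reports no verdict.
The state is a dict: "clock": time; "joint_pos": joint angles; "joint_velocities": joint speeds; "tau": joint torques, N m; "position": TCP position; "ee_rot": TCP orientation; "ft_force": force on the tool from outside, world axes, zero at the start; "torque": the same for the moment, N m; "grip_width": opening from 0.0 (shut) to 1.0 (fully open).
Only numpy, scipy, OpenCV 4.12 (cv2) and the standard library are available. Lean on these libraries where they do the work, as an engineer would, in place of code of your own. Each camera call takes 0.05 s, during which the arm holds its last target.

## Working session

There is one attempt and no reset: what is moved stays moved. The work goes in short steps, Python scripts to look and compute and a tool call to move; the robot and the scene stay as the last step left them, time stands still between calls to the robot, and variables do not carry over. Pictures are saved under pics/ and viewed, and the job is handed in when it is done.

Besides the shell and the picture viewer there is one more tool, called after "Emit:" as name(argument=value, ...) on one line, values as JSON. send_rows: Moves the arm, as the interface text tells. Its arguments: {"type":"object","properties":{"motion":{"type":"array"},"squeeze":{"type":"number"}},"required":["motion"]}

```bash
mkdir -p pics; ls
cat > h.py <<'E'
from workcell import *
import numpy as np, cv2
def save(n,c): cv2.imwrite('pics/'+n+'.png',c['pixels'][:,:,::-1])
def cloud(c):
    h,w=c['range_z'].shape; f=h/2/np.tan(np.radians(c['fovy'])/2)
    v,u=np.mgrid[0:h,0:w]; z=c['range_z'].astype(float)
    P=np.stack([(u-c['cx'])/f*z,(v-c['cy'])/f*z,z],-1)
    V=np.array(c['view']); R=V[:3,:3]; t=V[:3,3]
    W=(P-t)@R
    W[z<=0]=np.nan
    return W
E
python3 - <<'E'
from h import *
o=get_obs(); print(o)
for n in('top','side'):
    c=camera(n); save(n+'0',c); np.save('/tmp/'+n+'0.npy',{k:c[k] for k in c},allow_pickle=True); print(n,c['fovy'],c['cx'],c['cy'],np.round(c['view'],3).tolist())
E
```

```text
pics
{'clock': 0.0, 'joint_pos': array([-1.13956855,  0.33285136, -0.06470131,  1.46096131,  0.02162649,
        1.34994524, -0.08851283]), 'joint_velocities': array([-1.23472106e-03, -2.48215230e-05,  6.96292879e-04, -5.00185934e-04,
        6.98155092e-05,  8.74299091e-04, -1.71447163e-04]), 'tau': array([-2.59841509e-04, -6.25430202e+01,  4.87683574e-02, -3.91621470e+01,
        1.59932161e-02,  9.65227227e-03,  1.07726538e-05]), 'position': array([0.27384457, 0.56136922, 0.23051923]), 'ee_rot': array([ 0.689494  , -0.15915674,  0.15899029, -0.68846877]), 'ft_force': array([ 1.13306794, -0.16009192,  0.0225257 ]), 'torque': array([ 0.11133504, -0.0180177 ,  0.00778446]), 'grip_width': 1.0006005124002488}
top 47.42777049730033 314.48284707210706 195.18351554923717 [[-0.028, -1.0, -0.003, 0.045], [-0.983, 0.029, -0.184, 0.533], [0.184, -0.002, -0.983, 1.435], [0.0, 0.0, 0.0, 1.0]]
side 55.107539578081365 320.1887109239199 198.18816733869716 [[0.913, -0.407, 0.011, -0.492], [-0.295, -0.679, -0.673, 0.203], [0.281, 0.611, -0.74, 0.887], [0.0, 0.0, 0.0, 1.0]]
```

View pics/top0.png

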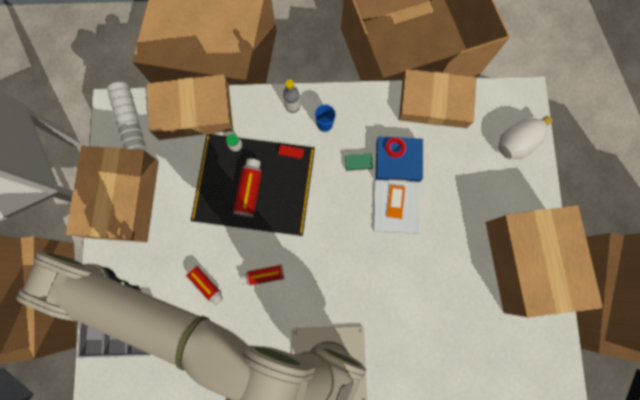

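View pics/side0.png

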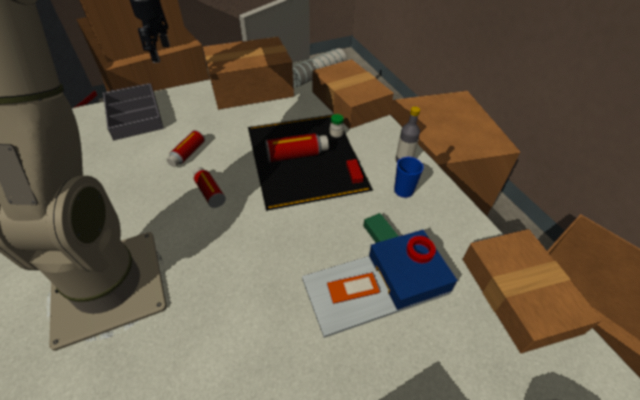

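The job's can is the big one on the mat, at top pixel (247,187). The lookalikes are two small red cans off the mat at (203,284) and (265,275), and the red pack at (291,152). I'll check the can in a close crop and measure it.

```bash
cat > m.py <<'E'
from h import *
def can(c,verbose=1):
    W=cloud(c); im=c['pixels']; hsv=cv2.cvtColor(im,cv2.COLOR_RGB2HSV)
    return W,hsv
E
python3 - <<'E'
from h import *
a=[]
for n,(u,v,w,h) in {'top':(190,130,130,110),'side':(240,110,140,105)}.items():
    c=np.load('/tmp/'+n+'0.npy',allow_pickle=True).item()
    k=c['pixels'][v:v+h,u:u+w,::-1]
    cv2.imwrite('pics/crop_%s.png'%n,cv2.resize(k,None,fx=5,fy=5,interpolation=cv2.INTER_CUBIC))
    W=cloud(c);
    for p in ({'top':[(247,187),(249,165),(240,213),(232,142),(290,152),(207,137),(314,148),(192,220),(303,234),(397,200),(397,160)],'side':[]}[n]): print(n,p,np.round(W[p[1],p[0]],3))
E
```

```text
top (247, 187) [0.563 0.246 0.074]
top (249, 165) [0.639 0.241 0.061]
top (240, 213) [0.48  0.269 0.069]
top (232, 142) [0.716 0.296 0.069]
top (290, 152) [0.69  0.108 0.024]
top (207, 137) [0.758 0.394 0.003]
top (314, 148) [ 0.709  0.026 -0.001]
top (192, 220) [0.47  0.44  0.003]
top (303, 234) [0.413 0.071 0.001]
top (397, 200) [ 0.515 -0.244  0.02 ]
top (397, 160) [ 0.642 -0.245  0.061]
```

View pics/crop_top.png

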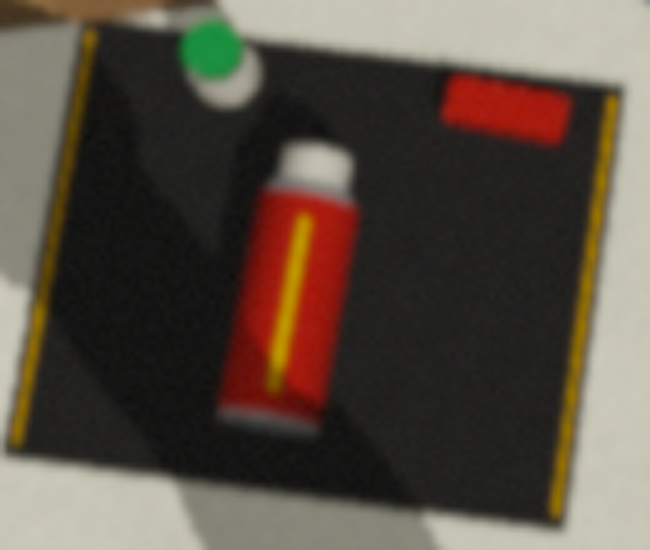

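View pics/crop_side.png

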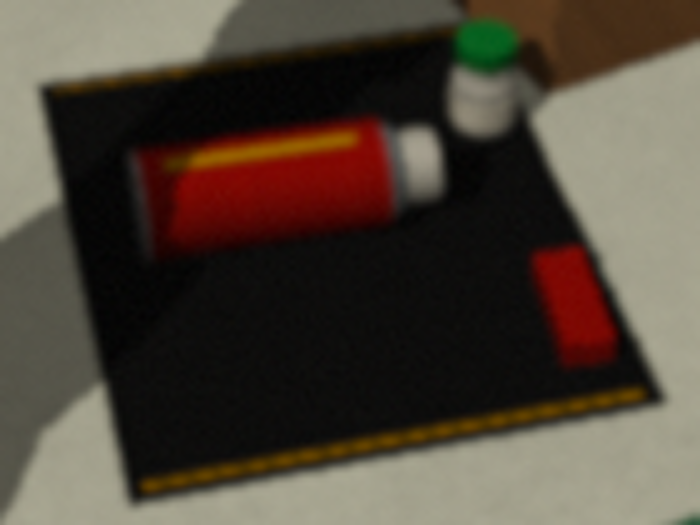

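```bash
cat > m.py <<'E'
from h import *
from scipy.optimize import least_squares
def fitcan(c,axdir=(0.987,-0.16)):
    W=cloud(c); im=c['pixels']; hsv=cv2.cvtColor(im,cv2.COLOR_RGB2HSV).astype(int)
    reg=(W[...,2]>0.012)&(W[...,2]<0.085)&(W[...,0]>0.42)&(W[...,0]<0.675)&(W[...,1]>0.08)&(W[...,1]<0.42)
    H,S,V=hsv[...,0],hsv[...,1],hsv[...,2]
    red=reg&((H<8)|(H>172))&(S>130)&(V>50)
    n,l,s,_=cv2.connectedComponentsWithStats(red.astype(np.uint8)); 
    P=W[red]
    def r(p): # y = a + b*(x-0.55), z fixed free
        a,b,zc=p; d=np.hypot((P[:,1]-a-b*(P[:,0]-.55))/np.hypot(1,b),P[:,2]-zc); return d-0.033
    q=least_squares(r,[np.nanmedian(P[:,1]),-.16,.037],loss='soft_l1',f_scale=.003).x
    a,b,zc=q; u=np.array([1,b,0])/np.hypot(1,b); nrm=np.array([-u[1],u[0],0]); o=np.array([.55,a,zc])
    out={'axis_y_at.55':a,'yaw':np.degrees(np.arctan(b)),'zc':zc,'n':len(P)}
    s=(P-o)@u; out['s_red']=np.percentile(s,[1,99])
    for nm,m in {'yel':reg&(H>18)&(H<36)&(S>110)&(V>60),'blue':reg&(H>95)&(H<135)&(S>110)&(V>40),'white':reg&(S<60)&(V>110)}.items():
        Q=W[m]-o
        k=(np.hypot(Q@nrm,Q[:,2])<.045)&((Q@u)<out['s_red'][1]-.006)&((Q@u)>out['s_red'][0]); Q=Q[k]
        if len(Q)>3:
            th=np.degrees(np.arctan2(Q@nrm,Q[:,2])) # angle from up, + toward +y
            out[nm]=(len(Q),np.round(np.percentile(th,[5,50,95]),1))
    out['xs']=[(o+u*t)[:2].round(3) for t in out['s_red']]
    return out
if __name__=='__main__':
    for n in('top','side'):
        c=camera(n); print(n,fitcan(c))
E
python3 - <<'E'
from m import *
for n in('top','side'):
    c=np.load('/tmp/'+n+'0.npy',allow_pickle=True).item(); print(n,fitcan(c))
from scipy.spatial.transform import Rotation as R
print(R.from_quat(get_obs()['ee_rot']).as_matrix().round(3))
c=np.load('/tmp/top0.npy',allow_pickle=True).item(); W=cloud(c); hsv=cv2.cvtColor(c['pixels'],cv2.COLOR_RGB2HSV).astype(int)
m=(hsv[...,0]<22)&(hsv[...,0]>5)&(hsv[...,1]>150)&(W[...,0]>.4)&(W[...,0]<.6)&(W[...,1]<-.15)&(W[...,1]>-.35)
m=cv2.morphologyEx(m.astype(np.uint8),cv2.MORPH_CLOSE,np.ones((15,15)))>0
P=W[m];print(len(P),cv2.minAreaRect(P[:,:2].astype(np.float32)),P[:,2].mean())
bl=(hsv[...,0]<125)&(hsv[...,0]>100)&(hsv[...,1]>120)&(W[...,2]>.045)&(W[...,2]<.08)&(W[...,1]<-.15)&(W[...,0]<.75)
P=W[bl];print(len(P),cv2.minAreaRect(P[:,:2].astype(np.float32)),P[:,2].mean())
E
```

```text
top {'axis_y_at.55': np.float64(0.2511258907065601), 'yaw': np.float64(-10.844537410428815), 'zc': np.float64(0.037345825946803315), 'n': 714, 's_red': array([-0.06583531,  0.07865026]), 'yel': (84, array([-14.7,  -8.4,  -2. ])), 'xs': [array([0.485, 0.264]), array([0.627, 0.236])]}
side {'axis_y_at.55': np.float64(0.24869636512897145), 'yaw': np.float64(-10.58554575752348), 'zc': np.float64(0.03699451773692152), 'n': 778, 's_red': array([-0.06596398,  0.07868684]), 'yel': (19, array([-11.2,  -7.6,  -4.2])), 'xs': [array([0.485, 0.261]), array([0.627, 0.234])]}
[[ 0.899 -0.001  0.438]
 [-0.438 -0.001  0.899]
 [ 0.    -1.    -0.001]]
450 ((0.5118405222892761, -0.23866654932498932), (0.04907093197107315, 0.10570013523101807), 79.5674057006836) 0.02316424101870925
1495 ((0.6484995484352112, -0.25187504291534424), (0.14547082781791687, 0.14032094180583954), 85.50749206542969) 0.06158956604898701
```

Emit:
send_rows(motion=[[100,0.385,0.0,-0.085,0,1.304,0],[100,0.385,0.0,-0.085,0,1.304,0],[100,0.385,0.0,-0.085,0,1.304,0],[100,0.385,0.0,-0.085,0,1.304,0],[100,0.385,0.0,-0.085,0,1.304,0],[100,0.385,0.0,-0.085,0,1.304,0],[100,0.385,0.0,-0.085,0,1.304,0],[100,0.385,0.0,-0.085,0,1.304,0],[100,0.385,0.0,-0.085,0,1.304,0],[100,0.385,0.0,-0.085,0,1.304,0]])

```text
clock: 0.93
position: [0.5867, 0.3108, 0.2309]
ee_rot: [0.463, -0.534, 0.536, -0.462]
ft_force: [0.7, -0.6, -0.3]
grip_width: 1.0
```

```bash
cat > st.py <<'E'
from h import *
from scipy.spatial.transform import Rotation as R
o=get_obs(); M=R.from_quat(o['ee_rot']).as_matrix(); print(o['clock'],o['position'].round(4),'F',o['ft_force'].round(1),'w',round(o['grip_width'],3)); print(M.round(3).tolist()); print(o['joint_pos'].round(2))
import sys
if len(sys.argv)>3:
    d=np.array(list(map(float,sys.argv[1:4])))-o['position']; print('tool shift',(M.T@d).round(4))
    if len(sys.argv)>4:
        h=np.degrees(np.arctan2(M[1,2],M[0,2])); print('turn y', np.radians(h-float(sys.argv[4])))
E
python3 st.py 0.583 0.316 0.015 -10.7
```

```text
0.9333 [0.5867 0.3108 0.2309] F [ 0.7 -0.6 -0.3] w 1.0
[[-0.145, 0.001, 0.989], [-0.989, -0.003, -0.145], [0.003, -1.0, 0.002]]
[-0.77  0.42  0.3   1.36 -0.12  1.37 -0.62]
tool shift [-0.0052  0.2159 -0.0048]
turn y 0.04168244405670816
```

Emit:
send_rows(motion=[[100,-0.003,0.03,-0.003,0,0.02,0],[100,-0.003,0.065,-0.003,0,0.02,0],[100,-0.003,0.1,-0.003,0,0.02,0],[100,-0.003,0.135,-0.003,0,0.02,0],[100,-0.003,0.16,-0.003,0,0.02,0],[100,-0.003,0.185,-0.003,0,0.02,0],[100,-0.003,0.2,-0.003,0,0.02,0],[100,-0.003,0.21,-0.003,0,0.02,0],[100,-0.003,0.212,-0.003,0,0.02,0],[100,-0.003,0.212,-0.003,0,0.02,0]])

```text
clock: 1.77
position: [0.5801, 0.3199, 0.0191]
ee_rot: [-0.461, 0.537, -0.537, 0.46]
ft_force: [0.7, 0.5, 0.6]
grip_width: 0.994
```

```bash
python3 st.py 0.583 0.316 0.015 -10.7; python3 m.py
python3 - <<'E'
from h import *
c=camera('side'); cv2.imwrite('pics/s1.png',cv2.resize(c['pixels'][60:240,200:440,::-1],None,fx=3,fy=3))
E
```

```text
1.7667 [0.5801 0.3199 0.0191] F [0.7 0.5 0.6] w 0.994
[[-0.152, -0.001, 0.988], [-0.988, -0.0, -0.152], [0.0, -1.0, -0.0]]
[-0.76  0.6   0.26  1.57 -0.17  0.99 -0.61]
tool shift [0.0034 0.0041 0.0035]
turn y 0.03372928496506547
top {'axis_y_at.55': np.float64(0.25097250681448363), 'yaw': np.float64(-10.976040280637271), 'zc': np.float64(0.03705934866100296), 'n': 625, 's_red': array([-0.06547755,  0.07740785]), 'yel': (77, array([-13.9,  -8.1,  -1.5])), 'xs': [array([0.486, 0.263]), array([0.626, 0.236])]}
side {'axis_y_at.55': np.float64(0.24887987493391078), 'yaw': np.float64(-10.496833378310638), 'zc': np.float64(0.037047452225338846), 'n': 731, 's_red': array([-0.06581841,  0.07832973]), 'yel': (19, array([-11. ,  -6.6,  -1.8])), 'xs': [array([0.485, 0.261]), array([0.627, 0.235])]}
```

View pics/s1.png

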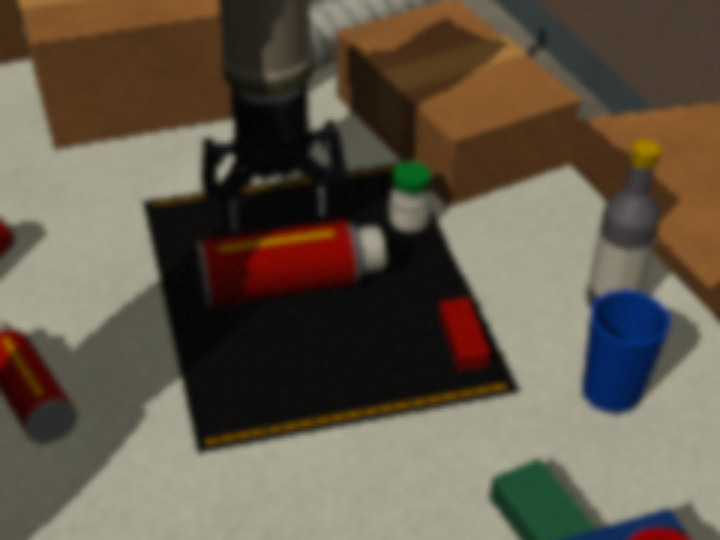

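Both fingers stand behind the can, at crop pixels (235,210) and (322,205). The jar is clear of them. I'm pushing toward −y.

Emit:
send_rows(motion=[[100,0.008,0.004,0.003,0,0.03,0],[100,0.018,0.004,0.003,0,0.03,0],[100,0.026,0.004,0.003,0,0.03,0],[100,0.034,0.004,0.003,0,0.03,0],[100,0.042,0.004,0.003,0,0.03,0],[100,0.05,0.004,0.003,0,0.03,0],[100,0.057,0.004,0.003,0,0.03,0],[100,0.063,0.004,0.003,0,0.03,0],[100,0.067,0.004,0.003,0,0.03,0],[100,0.07,0.004,0.003,0,0.03,0]])

```text
clock: 2.75
position: [0.5724, 0.2497, 0.0153]
ee_rot: [-0.452, 0.544, -0.544, 0.452]
ft_force: [0.5, 0.7, -0.3]
grip_width: 0.999
```

```bash
python3 st.py; python3 m.py;sleep 0; python3 m.py
```

```text
2.75 [0.5724 0.2497 0.0153] F [ 0.5  0.7 -0.3] w 0.999
[[-0.182, -0.0, 0.983], [-0.983, 0.0, -0.182], [-0.0, -1.0, -0.0]]
[-0.7   0.54  0.28  1.68 -0.17  0.94 -0.54]
top {'axis_y_at.55': np.float64(0.20331393528070774), 'yaw': np.float64(-11.485633080885332), 'zc': np.float64(0.03725432972218608), 'n': 498, 's_red': array([-0.064513,  0.1428  ]), 'white': (100, array([-62.5,  -8.7,  43.9])), 'xs': [array([0.487, 0.216]), array([0.69 , 0.175])]}
side {'axis_y_at.55': np.float64(0.19753130147798745), 'yaw': np.float64(-10.499311373020673), 'zc': np.float64(0.036940504319673474), 'n': 912, 's_red': array([-0.07636969,  0.0688977 ]), 'yel': (18, array([-94.3, -90.7, -88.2])), 'xs': [array([0.475, 0.211]), array([0.618, 0.185])]}
top {'axis_y_at.55': np.float64(0.19697557141376484), 'yaw': np.float64(-11.519072501511067), 'zc': np.float64(0.037313598001925054), 'n': 558, 's_red': array([-0.07104976,  0.14142713]), 'white': (110, array([-57.8,  -2.8,  49.7])), 'xs': [array([0.48 , 0.211]), array([0.689, 0.169])]}
side {'axis_y_at.55': np.float64(0.19203531287265627), 'yaw': np.float64(-10.541001488921427), 'zc': np.float64(0.03713460702626739), 'n': 966, 's_red': array([-0.07744932,  0.06752852]), 'yel': (8, array([-104. , -100.5,  -95.7])), 'xs': [array([0.474, 0.206]), array([0.616, 0.18 ])]}
```

```bash
for i in 1 2 3 4; do python3 m.py; done
python3 - <<'E'
from h import *
c=camera('side'); cv2.imwrite('pics/s2.png',cv2.resize(c['pixels'][60:240,200:440,::-1],None,fx=3,fy=3))
print(get_obs()['clock'])
E
```

```text
top {'axis_y_at.55': np.float64(0.19167868549463382), 'yaw': np.float64(-11.148778000345768), 'zc': np.float64(0.036950000884618896), 'n': 599, 's_red': array([-0.07405308,  0.13908415]), 'white': (129, array([-64.5,   5.5,  53.9])), 'xs': [array([0.477, 0.206]), array([0.686, 0.165])]}
side {'axis_y_at.55': np.float64(0.18755711872307562), 'yaw': np.float64(-10.714245276292338), 'zc': np.float64(0.03703942625017493), 'n': 1013, 's_red': array([-0.07824254,  0.06707314]), 'yel': (4, array([-107.6, -104.8, -102.1])), 'xs': [array([0.473, 0.202]), array([0.616, 0.175])]}
top {'axis_y_at.55': np.float64(0.1879091287267705), 'yaw': np.float64(-11.119005032357691), 'zc': np.float64(0.03738747418187847), 'n': 612, 's_red': array([-0.07444654,  0.06569135]), 'white': (54, array([26.8, 38.3, 51.8])), 'xs': [array([0.477, 0.202]), array([0.614, 0.175])]}
side {'axis_y_at.55': np.float64(0.18383562929126832), 'yaw': np.float64(-10.477775312937988), 'zc': np.float64(0.0370968406508415), 'n': 1021, 's_red': array([-0.07864904,  0.06585705]), 'xs': [array([0.473, 0.198]), array([0.615, 0.172])]}

[... 361 characters left out ...]
0.468577709692262), 'zc': np.float64(0.03700850198295661), 'n': 1020, 's_red': array([-0.07893636,  0.0653074 ]), 'xs': [array([0.472, 0.195]), array([0.614, 0.169])]}
top {'axis_y_at.55': np.float64(0.1821358064172028), 'yaw': np.float64(-11.328307280963871), 'zc': np.float64(0.03695079002142528), 'n': 594, 's_red': array([-0.07653655,  0.13918708]), 'white': (200, array([-51.8,  21.9,  48.9])), 'xs': [array([0.475, 0.197]), array([0.686, 0.155])]}
side {'axis_y_at.55': np.float64(0.17922435613046986), 'yaw': np.float64(-10.561526546686581), 'zc': np.float64(0.03716709849284573), 'n': 1016, 's_red': array([-0.07928376,  0.06518763]), 'xs': [array([0.472, 0.194]), array([0.614, 0.167])]}
3.4
```

View pics/s2.png

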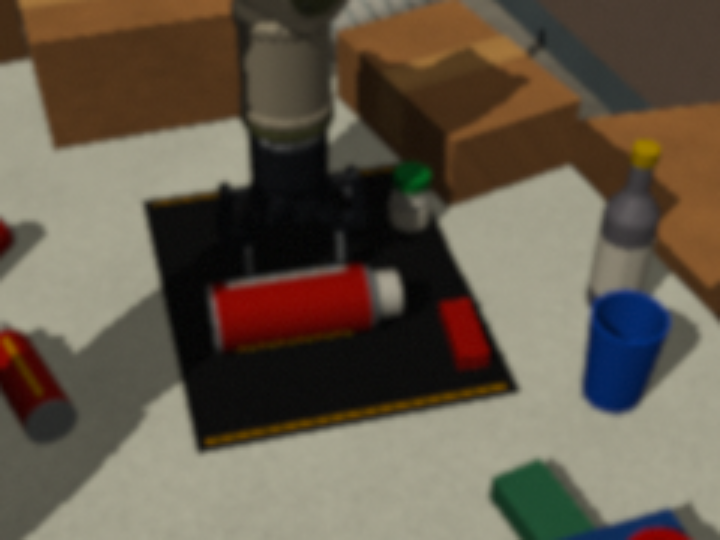

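```bash
python3 - <<'E'
s=open('m.py').read()
s=s.replace("    P=W[red]\n","    red=l==1+np.argmax(s[1:,4]); P=W[red]\n")
s=s.replace("    out['xs']","    ux=np.array([W[m]-o for m in [reg]][0]); out['wp']=None\n    out['xs']")
open('m.py','w').write(s)
E
for i in 1 2 3 ; do python3 m.py; done
python3 - <<'E'
from h import *
c=camera('top'); cv2.imwrite('pics/t2.png',cv2.resize(c['pixels'][130:240,190:320,::-1],None,fx=5,fy=5))
E
```

```text
top {'axis_y_at.55': np.float64(0.1806039389170903), 'yaw': np.float64(-10.807347628746712), 'zc': np.float64(0.03720242267288406), 'n': 573, 's_red': array([-0.07786746,  0.06447875]), 'white': (122, array([12.7, 27.4, 49. ])), 'wp': None, 'xs': [array([0.474, 0.195]), array([0.613, 0.169])]}
side {'axis_y_at.55': np.float64(0.17806169793494983), 'yaw': np.float64(-10.706513632136087), 'zc': np.float64(0.036979826028813945), 'n': 1009, 's_red': array([-0.07934261,  0.06501736]), 'wp': None, 'xs': [array([0.472, 0.193]), array([0.614, 0.166])]}
top {'axis_y_at.55': np.float64(0.18058185442634986), 'yaw': np.float64(-10.303384521644986), 'zc': np.float64(0.037107252403301226), 'n': 569, 's_red': array([-0.07736473,  0.06379563]), 'white': (124, array([13.4, 26.6, 45.9])), 'wp': None, 'xs': [array([0.474, 0.194]), array([0.613, 0.169])]}
side {'axis_y_at.55': np.float64(0.17802034781116932), 'yaw': np.float64(-10.496072890979368), 'zc': np.float64(0.036915983457562265), 'n': 1006, 's_red': array([-0.07943865,  0.06499851]), 'wp': None, 'xs': [array([0.472, 0.192]), array([0.614, 0.166])]}
top {'axis_y_at.55': np.float64(0.1806359653772615), 'yaw': np.float64(-10.47386946795848), 'zc': np.float64(0.03733040394995356), 'n': 564, 's_red': array([-0.07776512,  0.06402685]), 'white': (123, array([13. , 26.4, 46.9])), 'wp': None, 'xs': [array([0.474, 0.195]), array([0.613, 0.169])]}
side {'axis_y_at.55': np.float64(0.1782191312470444), 'yaw': np.float64(-10.435760885188044), 'zc': np.float64(0.037077870520058065), 'n': 1009, 's_red': array([-0.07945449,  0.06504146]), 'wp': None, 'xs': [array([0.472, 0.193]), array([0.614, 0.166])]}
```

View pics/t2.png

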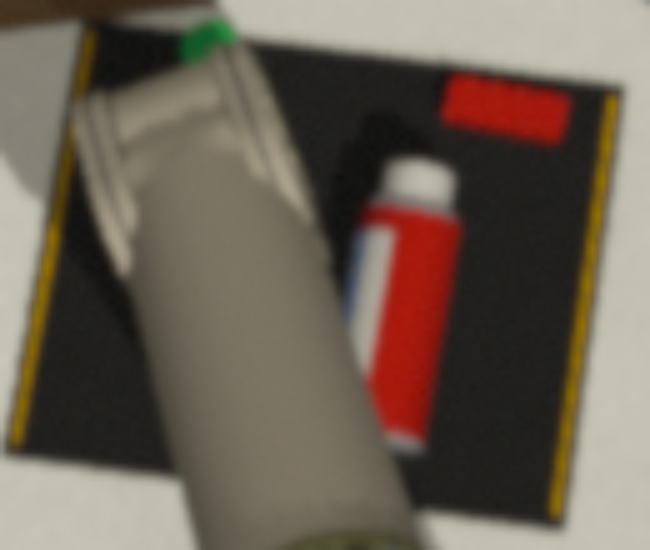

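The can is still. In the top crop, the label's leading edge and the blue stripe are at (355,270), on the +y side. The stripe is about 53° from up, so about 30 mm of rolling is left. I'll do the rest slowly.

Emit:
send_rows(motion=[[100,0.012,0,0,0,0,0],[100,0.02,0,0,0,0,0],[100,0.024,0,0,0,0,0],[100,0.026,0,0,0,0,0],[100,0.028,0,0,0,0,0],[100,0.03,0,0,0,0,0],[100,0.032,0,0,0,0,0],[100,0.034,0,0,0,0,0],[100,0.036,0,0,0,0,0],[100,0.038,0,0,0,0,0]])

```text
clock: 4.58
position: [0.5655, 0.2129, 0.0153]
ee_rot: [-0.452, 0.544, -0.544, 0.452]
ft_force: [-0.9, 0.8, 0.4]
grip_width: 1.002
```

Emit:
send_rows(motion=[[100,0.002,0,0,0,0,0],[100,0.004,0,0,0,0,0],[100,0.006,0,0,0,0,0],[100,0.008,0,0,0,0,0],[100,0.01,0,0,0,0,0],[100,0.011,0,0,0,0,0],[100,0.012,0,0,0,0,0],[100,0.012,0,0,0,0,0],[100,0.012,0,0,0,0,0]])

```text
clock: 5.33
position: [0.5634, 0.2012, 0.0153]
ee_rot: [-0.452, 0.544, -0.544, 0.452]
ft_force: [1.0, 0.3, 1.0]
grip_width: 1.002
```

```bash
python3 st.py; for i in 1 2 3 ; do python3 m.py; done
python3 - <<'E'
from h import *
c=camera('top'); cv2.imwrite('pics/t3.png',cv2.resize(c['pixels'][130:240,190:320,::-1],None,fx=5,fy=5))
c=camera('side'); cv2.imwrite('pics/s3.png',cv2.resize(c['pixels'][60:240,200:440,::-1],None,fx=3,fy=3))
E
```

```text
5.3333 [0.5634 0.2012 0.0153] F [1.  0.3 1. ] w 1.002
[[-0.182, 0.0, 0.983], [-0.983, 0.0, -0.182], [-0.0, -1.0, 0.0]]
[-0.65  0.49  0.29  1.76 -0.17  0.92 -0.47]
top {'axis_y_at.55': np.float64(0.1586093375885284), 'yaw': np.float64(-11.230679924704464), 'zc': np.float64(0.037658745524402126), 'n': 252, 's_red': array([-0.06049938,  0.0611603 ]), 'white': (122, array([-23.9,  -8.2,  20.3])), 'wp': None, 'xs': [array([0.491, 0.17 ]), array([0.61 , 0.147])]}
side {'axis_y_at.55': np.float64(0.15614975061746808), 'yaw': np.float64(-10.624434713868947), 'zc': np.float64(0.03715033900989105), 'n': 786, 's_red': array([-0.08392693,  0.06124785]), 'white': (210, array([-20.2,  -4.8,  13.5])), 'wp': None, 'xs': [array([0.468, 0.172]), array([0.61 , 0.145])]}
top {'axis_y_at.55': np.float64(0.15875156981910327), 'yaw': np.float64(-10.68482606648096), 'zc': np.float64(0.037638119036046545), 'n': 254, 's_red': array([-0.06247346,  0.06038075]), 'white': (123, array([-23.6,  -8.6,  21.4])), 'wp': None, 'xs': [array([0.489, 0.17 ]), array([0.609, 0.148])]}
side {'axis_y_at.55': np.float64(0.1562
[... 155 characters left out ...]
: (208, array([-19.3,  -5.5,  13.5])), 'wp': None, 'xs': [array([0.467, 0.172]), array([0.61 , 0.145])]}
top {'axis_y_at.55': np.float64(0.1589954252071047), 'yaw': np.float64(-10.551608155249216), 'zc': np.float64(0.03761638169757409), 'n': 254, 's_red': array([-0.06219317,  0.06042673]), 'white': (123, array([-24.3,  -9.2,  22.6])), 'wp': None, 'xs': [array([0.489, 0.17 ]), array([0.609, 0.148])]}
side {'axis_y_at.55': np.float64(0.1561543317292217), 'yaw': np.float64(-10.60682485908072), 'zc': np.float64(0.03704546548701535), 'n': 788, 's_red': array([-0.08402104,  0.06117153]), 'white': (209, array([-19.7,  -5.6,  14. ])), 'wp': None, 'xs': [array([0.467, 0.172]), array([0.61 , 0.145])]}
```

View pics/t3.png

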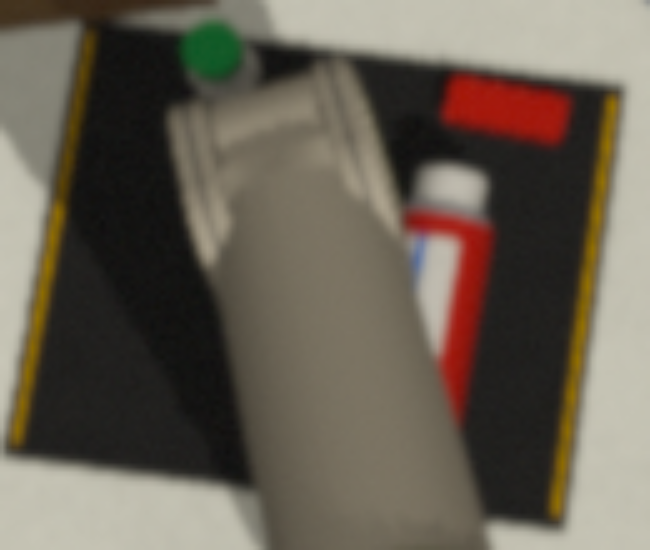

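View pics/s3.png

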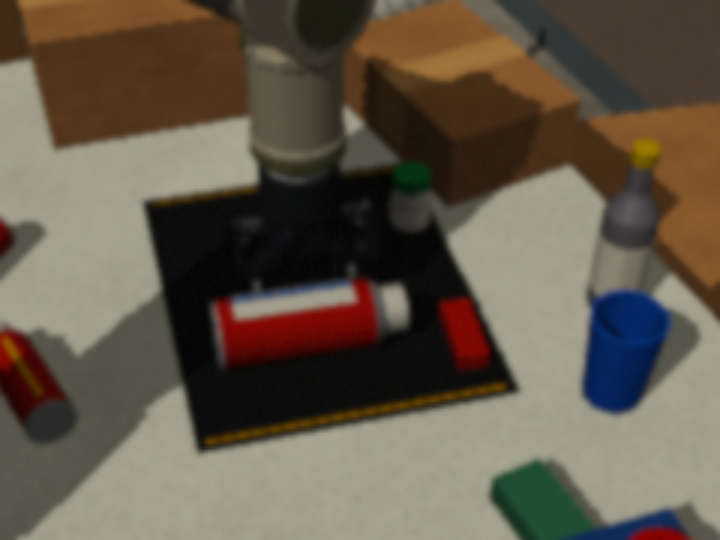

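Emit:
send_rows(motion=[[100,0.0015,0,0,0,0,0],[100,0.003,0,0,0,0,0],[100,0.0045,0,0,0,0,0],[100,0.006,0,0,0,0,0],[100,0.007,0,0,0,0,0],[100,0.008,0,0,0,0,0],[100,0.009,0,0,0,0,0],[100,0.009,0,0,0,0,0],[100,-0.02,0,0,0,0,0],[100,-0.04,0,0,0,0,0]])

```text
clock: 6.57
position: [0.571, 0.2412, 0.0155]
ee_rot: [-0.452, 0.544, -0.544, 0.452]
ft_force: [0.0, 1.3, 0.5]
grip_width: 1.0
```

Emit:
send_rows(motion=[[100,-0.035,0,0,0,0,0],[100,-0.075,0,0,0,0,0],[100,-0.085,0,0,0,0,0],[100,-0.085,0,0,0,0,0]])

```text
clock: 6.9
position: [0.585, 0.3294, 0.015]
ee_rot: [-0.453, 0.543, -0.542, 0.454]
ft_force: [-0.6, -0.7, 0.4]
grip_width: 1.006
```

```bash
python3 st.py; for i in 1 2 ; do python3 m.py; done
python3 - <<'E'
from h import *
c=camera('top'); cv2.imwrite('pics/t4.png',cv2.resize(c['pixels'][130:240,190:320,::-1],None,fx=5,fy=5))
c=camera('side'); cv2.imwrite('pics/s4.png',cv2.resize(c['pixels'][60:240,200:440,::-1],None,fx=3,fy=3))
E
```

```text
6.9 [0.585  0.3294 0.015 ] F [-0.6 -0.7  0.4] w 1.006
[[-0.176, -0.0, 0.984], [-0.984, 0.002, -0.176], [-0.002, -1.0, -0.001]]
[-0.77  0.63  0.26  1.54 -0.18  0.99 -0.63]
top {'axis_y_at.55': np.float64(0.15009716139766385), 'yaw': np.float64(-10.760353815764946), 'zc': np.float64(0.037280331328918316), 'n': 316, 's_red': array([-0.08478746,  0.0585152 ]), 'white': (409, array([-35.7,  -5.2,  35.5])), 'wp': None, 'xs': [array([0.467, 0.166]), array([0.607, 0.139])]}
side {'axis_y_at.55': np.float64(0.1477585693433519), 'yaw': np.float64(-10.650420113455693), 'zc': np.float64(0.03739175241872323), 'n': 679, 's_red': array([-0.08574854,  0.06000812]), 'white': (292, array([-33.2, -16.6,  18.2])), 'wp': None, 'xs': [array([0.466, 0.164]), array([0.609, 0.137])]}
top {'axis_y_at.55': np.float64(0.15025400462466884), 'yaw': np.float64(-10.648252750512457), 'zc': np.float64(0.03716489288943465), 'n': 316, 's_red': array([-0.08482092,  0.05858316]), 'white': (408, array([-34.9,  -5.3,  34.8])), 'wp': None, 'xs': [array([0.467, 0.166]), array([0.608, 0.139])]}
side {'axis_y_at.55': np.float64(0.1478009659069454), 'yaw': np.float64(-10.537037375713657), 'zc': np.float64(0.03728492191758708), 'n': 677, 's_red': array([-0.08570275,  0.06018648]), 'white': (288, array([-33.6, -16.6,  16.9])), 'wp': None, 'xs': [array([0.466, 0.163]), array([0.609, 0.137])]}
```

View pics/t4.png

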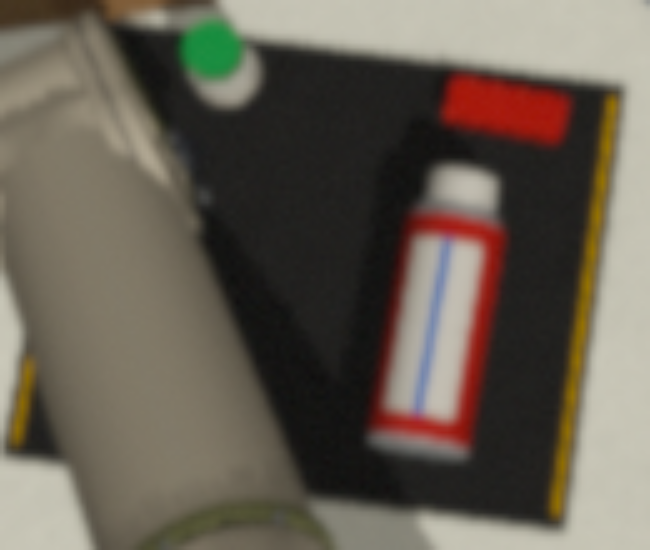

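View pics/s4.png

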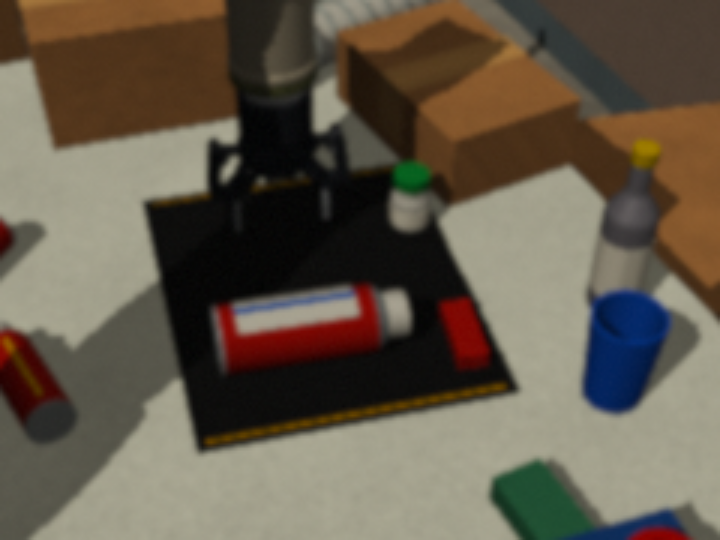

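Run:
```python
import m
from m import *
c=camera('top'); o=fitcan(c); W=cloud(c); im=c['pixels'].astype(int)
b=(im[...,2]-im[...,0]>15)&(W[...,2]>.05)&(W[...,2]<.085)&(W[...,0]>.47)&(W[...,0]<.61)&(W[...,1]>.1)&(W[...,1]<.2)
P=W[b]; a=o['axis_y_at.55']; y=np.tan(np.radians(o['yaw']))
off=(P[:,1]-a-y*(P[:,0]-.55))*np.cos(np.radians(o['yaw'])); print(b.sum(),off.mean(),np.median(off),np.degrees(np.median(off)/.033),P[:,2].mean(),o)
# card & box
hsv=cv2.cvtColor(c['pixels'],cv2.COLOR_RGB2HSV).astype(int)
np.save('/tmp/top5.npy',c,allow_pickle=True)
cv2.imwrite('pics/box.png',cv2.resize(c['pixels'][125:240,335:435,::-1],None,fx=5,fy=5,interpolation=cv2.INTER_CUBIC))
c=camera('side');np.save('/tmp/side5.npy',c,allow_pickle=True)
cv2.imwrite('pics/boxs.png',cv2.resize(c['pixels'][200:345,295:465,::-1],None,fx=4,fy=4,interpolation=cv2.INTER_CUBIC))
```

```text
81 4.128609519378276e-05 -8.595821134706008e-05 -0.14924371892969956 0.07057224280210024 {'axis_y_at.55': np.float64(0.15016656321083258), 'yaw': np.float64(-10.664622325424387), 'zc': np.float64(0.03687664901717284), 'n': 313, 's_red': array([-0.08443188,  0.0584945 ]), 'white': (406, array([-34.5,  -5.4,  35.7])), 'wp': None, 'xs': [array([0.467, 0.166]), array([0.607, 0.139])]}
```

View pics/box.png

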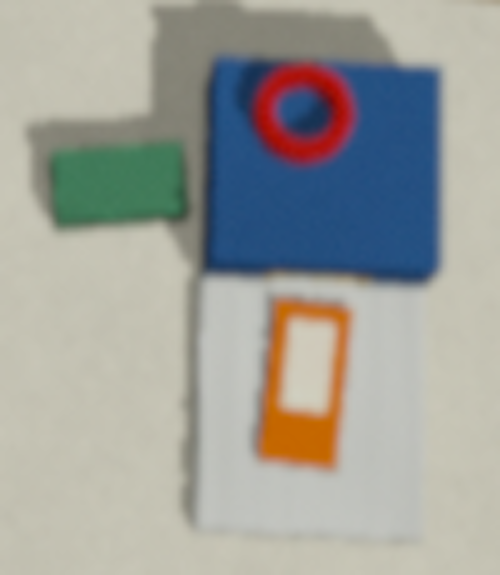

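View pics/boxs.png

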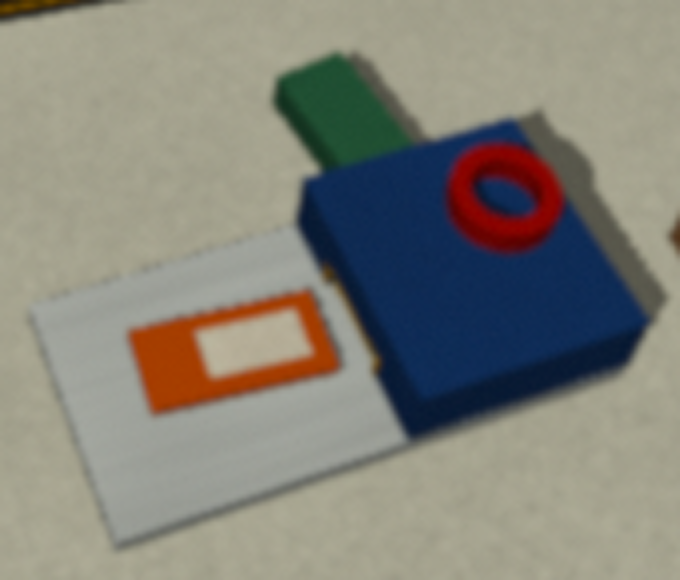

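```bash
cat > b.py <<'E'
from h import *
def ray(c,uv,z):
    f=200/np.tan(np.radians(c['fovy'])/2); V=np.array(c['view']); R=V[:3,:3]; C=-R.T@V[:3,3]
    uv=np.atleast_2d(np.asarray(uv,float)); d=np.c_[(uv[:,0]-c['cx'])/f,(uv[:,1]-c['cy'])/f,np.ones(len(uv))]@R
    return C+d*((z-C[2])/d[:,2])[:,None]
def rect(c,mask,z,close=15,open_=0):
    m=cv2.morphologyEx(mask.astype(np.uint8),cv2.MORPH_CLOSE,np.ones((close,close)))
    n,l,s,_=cv2.connectedComponentsWithStats(m); k=l==1+np.argmax(s[1:,4])
    k=k.astype(np.uint8)
    v,u=np.nonzero(k); P=ray(c,np.c_[u,v],z)[:,:2]
    mu=P.mean(0); w,E=np.linalg.eigh(np.cov((P-mu).T)); 
    return k,P,mu,w,E
def card(c):
    W=cloud(c); hsv=cv2.cvtColor(c['pixels'],cv2.COLOR_RGB2HSV).astype(int)
    R=(W[...,0]>.38)&(W[...,0]<.65)&(W[...,1]<-.13)&(W[...,1]>-.36)&(W[...,2]<.04)
    m=R&(hsv[...,0]<20)&(hsv[...,0]>4)&(hsv[...,1]>170)
    k,P,mu,w,E=rect(c,m,.023)
    e=E[:,1]*np.sign(E[0,1]); r=cv2.minAreaRect(P.astype(np.float32))
    s=(P-mu)@e; t=(P-mu)@np.array([-e[1],e[0]])
    return dict(c=mu.round(4),yaw=np.degrees(np.arctan2(e[1],e[0])).round(2),s=np.round([s.min(),s.max()],4),t=np.round([t.min(),t.max()],4),sig=(np.sqrt(12*w)).round(4))
def ledge(c):
    W=cloud(c); hsv=cv2.cvtColor(c['pixels'],cv2.COLOR_RGB2HSV).astype(int)
    R=(W[...,0]>.35)&(W[...,0]<.78)&(W[...,1]<-.1)&(W[...,1]>-.4)
    m=R&(W[...,2]>.052)&(W[...,2]<.1)
    k,P,mu,w,E=rect(c,m,.062); r=cv2.minAreaRect(P.astype(np.float32)); print('box top',r)
    return r
E
python3 - <<'E'
from b import *
for n in('top','side'):
    c=np.load('/tmp/%s5.npy'%n,allow_pickle=True).item(); print(n,card(c)); ledge(c)
c=np.load('/tmp/top5.npy',allow_pickle=True).item()
o=lambda x,y:(335+x/5-.4,125+y/5-.4)
for nm,p,z in [('ledge -x+y',o(195,528),.015),('ledge -x-y',o(420,540),.015),('ledge +x+y',o(203,278),.015),('ledge +x-y',o(425,283),.015),('slot top +y',o(272,274),.029),('slot top -y',o(365,277),.029),('boxtop front +y',o(205,267),.062),('boxtop front -y',o(438,272),.062),('btop back +y',o(211,58),.062),('back -y',o(440,67),.062)]: print(nm,ray(c,p,z)[0,:2].round(4))
c=np.load('/tmp/side5.npy',allow_pickle=True).item()
o=lambda x,y:(295+x/4-.4,200+y/4-.4)
for nm,p,z in [('ledge -x+y',o(32,310),.015),('ledge -x-y',o(118,545),.015),('box front bottom -y',o(410,438),.015),('slot top +y',o(326,268),.029),('slot -y low',o(375,370),.015),('boxtop front +y',o(303,185),.062),('boxtop front -y',o(428,400),.062),('back +y',o(520,122),.062),('back -y',o(645,322),.062)]: print(nm,ray(c,p,z)[0,:2].round(4))
E
```

```text
top {'c': array([ 0.511 , -0.2378]), 'yaw': np.float64(-8.95), 's': array([-0.051 ,  0.0519]), 't': array([-0.0233,  0.0237]), 'sig': array([0.0468, 0.1032])}
box top ((0.6480880379676819, -0.2543817460536957), (0.15110208094120026, 0.14299455285072327), 85.5932388305664)
side {'c': array([ 0.5125, -0.2424]), 'yaw': np.float64(-7.63), 's': array([-0.0555,  0.0628]), 't': array([-0.0263,  0.0262]), 'sig': array([0.0507, 0.1116])}
box top ((0.6495891213417053, -0.26012253761291504), (0.15500910580158234, 0.147177591919899), 85.47049713134766)
ledge -x+y [ 0.4178 -0.1617]
ledge -x-y [ 0.4056 -0.309 ]
ledge +x+y [ 0.5858 -0.1758]
ledge +x-y [ 0.5781 -0.3245]
slot top +y [ 0.5842 -0.2199]
slot top -y [ 0.5803 -0.2816]
boxtop front +y [ 0.5829 -0.171 ]
boxtop front -y [ 0.5751 -0.3222]
btop back +y [ 0.7245 -0.1825]
back -y [ 0.7138 -0.3335]
ledge -x+y [ 0.4186 -0.1682]
ledge -x-y [ 0.4068 -0.315 ]
box front bottom -y [ 0.5779 -0.3252]
slot top +y [ 0.5836 -0.2191]
slot -y low [ 0.5816 -0.2818]
boxtop front +y [ 0.5854 -0.181 ]
boxtop front -y [ 0.5787 -0.3274]
back +y [ 0.7286 -0.193 ]
back -y [ 0.7124 -0.3355]
```

The can is still and the stripe is within about 0.5° of straight up. Next is the card. It is 16 mm short of the slot, about 6 mm to +y and about 4° askew. I'll lift clear and go over to its tail end.

Emit:
send_rows(motion=[[85,0,-0.04,0,0,0,0],[85,0,-0.08,0,0,0,0],[85,0,-0.12,0,0,0,0],[85,0.02,-0.15,0,0,0.0,0],[85,0.06,-0.15,0,0,0.1,0],[85,0.1,-0.15,0,0,0.22,0],[85,0.14,-0.15,0,0,0.34,0],[85,0.18,-0.15,0,0,0.46,0],[85,0.22,-0.15,0,0,0.58,0],[85,0.26,-0.15,0,0,0.7,0]])

```text
clock: 8.13
position: [0.538, 0.0662, 0.1655]
ee_rot: [-0.236, 0.667, -0.666, 0.236]
ft_force: [0.5, -1.2, 0.5]
grip_width: 0.849
```

```bash
python3 st.py 0.479 -0.235 0.12 -98.3; python3 m.py
```

```text
8.1333 [0.538  0.0662 0.1655] F [ 0.5 -1.2  0.5] w 0.849
[[-0.777, 0.0, 0.63], [-0.63, 0.001, -0.777], [-0.001, -1.0, -0.0]]
[-0.66  0.21  0.51  1.79 -0.11  1.17 -1.  ]
tool shift [0.2356 0.0452 0.1969]
turn y 0.8261026482674798
top {'axis_y_at.55': np.float64(0.1496316755210666), 'yaw': np.float64(-10.900551121211906), 'zc': np.float64(0.03741486298149249), 'n': 114, 's_red': array([-0.0858982 ,  0.05088757]), 'white': (315, array([-31.5,  10.9,  36.7])), 'wp': None, 'xs': [array([0.466, 0.166]), array([0.6 , 0.14])]}
side {'axis_y_at.55': np.float64(0.14780133067401505), 'yaw': np.float64(-10.45783575603236), 'zc': np.float64(0.03721040409681056), 'n': 670, 's_red': array([-0.0858511 ,  0.05969003]), 'white': (283, array([-33.6, -16.8,  16.5])), 'wp': None, 'xs': [array([0.466, 0.163]), array([0.609, 0.137])]}
```

Emit:
send_rows(motion=[[85,0.03,0.005,0.025,0,0.12,0],[85,0.06,0.01,0.05,0,0.24,0],[85,0.09,0.015,0.075,0,0.36,0],[85,0.12,0.02,0.1,0,0.48,0],[85,0.15,0.025,0.125,0,0.6,0],[85,0.18,0.03,0.15,0,0.72,0],[85,0.21,0.035,0.175,0,0.826,0],[85,0.236,0.045,0.197,0,0.826,0],[85,0.236,0.045,0.197,0,0.826,0],[85,0.236,0.045,0.197,0,0.826,0]])

```text
clock: 9.07
position: [0.4802, -0.2358, 0.12]
ee_rot: [-0.05, -0.705, 0.705, 0.051]
ft_force: [0.1, 0.4, -0.8]
grip_width: 0.854
```

```bash
python3 st.py 0.479 -0.235 0.0135 -98.3
python3 - <<'E'
from h import *
c=camera('side'); cv2.imwrite('pics/s6.png',cv2.resize(c['pixels'][170:345,270:470,::-1],None,fx=4,fy=3.4))
E
```

```text
9.0667 [ 0.4802 -0.2358  0.12  ] F [ 0.1  0.4 -0.8] w 0.854
[[-0.99, -0.001, -0.142], [0.142, -0.0, -0.99], [0.001, -1.0, 0.0]]
[-0.31  0.28  0.78  1.87 -0.22  1.08 -1.15]
tool shift [ 0.0012  0.1065 -0.0007]
turn y 0.0025605431250772617
```

View pics/s6.png

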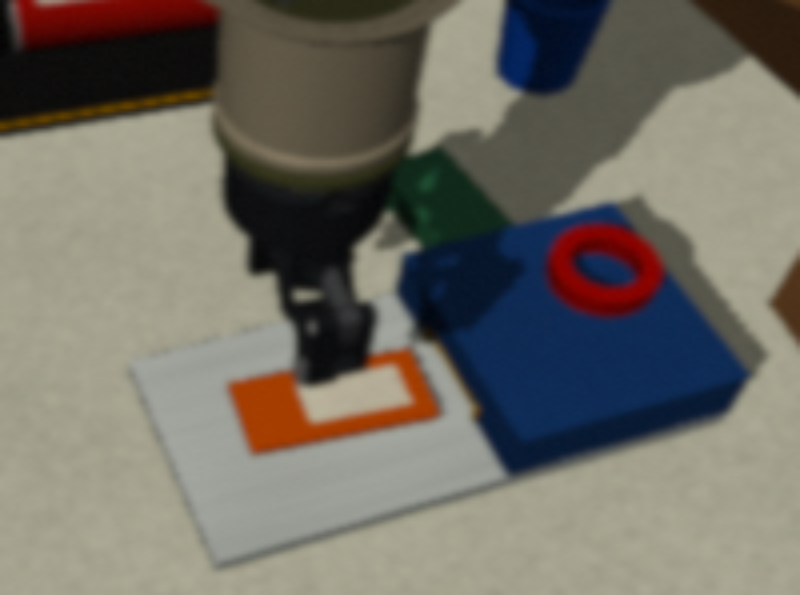

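Card unmoved and the gripper hangs over its rear half. I'm descending to just above grip height, with the fingers either side of the card.

Emit:
send_rows(motion=[[85,0,0.03,0,0,0,0],[85,0,0.06,0,0,0,0],[85,0,0.08,0,0,0,0],[85,0,0.095,0,0,0,0],[85,0,0.102,0,0,0,0],[85,0,0.105,0,0,0,0],[85,0,0.105,0,0,0,0]])

```text
clock: 9.7
position: [0.482, -0.2328, 0.0154]
ee_rot: [0.048, 0.706, -0.705, -0.048]
ft_force: [0.1, 0.4, 0.0]
grip_width: 0.851
```

```bash
python3 st.py 0.479 -0.235 0.0135 -98.3
python3 - <<'E'
from h import *
c=camera('side'); cv2.imwrite('pics/s7.png',cv2.resize(c['pixels'][170:345,270:470,::-1],None,fx=4,fy=3.4))
E
```

```text
9.7 [ 0.482  -0.2328  0.0154] F [0.1 0.4 0. ] w 0.851
[[-0.991, 0.0, -0.136], [0.136, 0.0, -0.991], [-0.0, -1.0, -0.0]]
[-0.23  0.45  0.7   1.94 -0.37  0.88 -1.04]
tool shift [0.0027 0.0019 0.0026]
turn y 0.008113859122204227
```

View pics/s7.png

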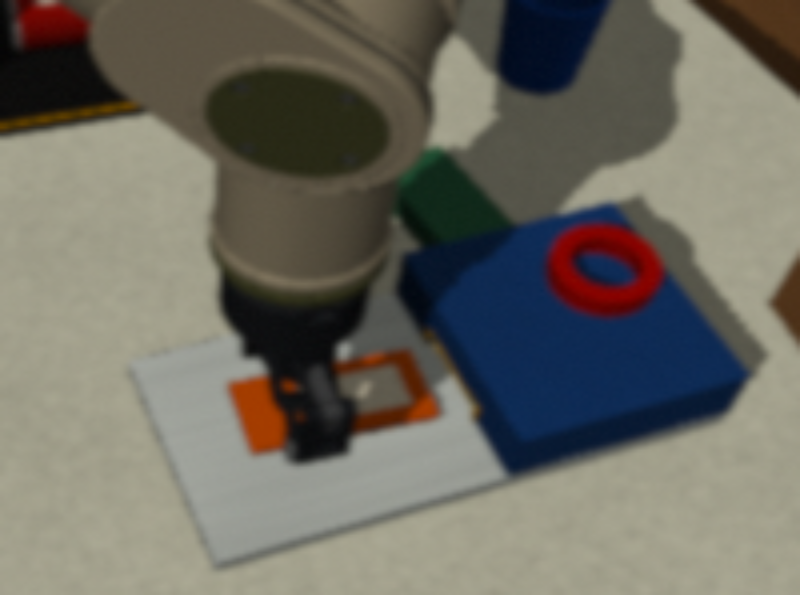

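Emit:
send_rows(motion=[[85,0.003,0.001,0.0025,0,0.008,0],[85,0.003,0.001,0.0025,0,0.008,0],[70,0.003,0.001,0.0025,0,0.008,0],[50,0.003,0.001,0.0025,0,0.008,0],[50,0.003,0.001,0.0025,0,0.008,0],[50,0.003,0.001,0.0025,0,0.008,0],[50,0.003,0.001,0.0025,0,0.008,0],[50,0.003,0.001,0.0025,0,0.008,0]], squeeze=20)

```text
clock: 10.42
position: [0.4785, -0.2358, 0.0149]
ee_rot: [0.052, 0.705, -0.705, -0.051]
ft_force: [-1.0, 0.6, 7.0]
grip_width: 0.605
```

```bash
python3 st.py 0.479 -0.235 0.0135 -94.5
python3 - <<'E'
from h import *
c=camera('side'); cv2.imwrite('pics/s8.png',cv2.resize(c['pixels'][170:345,270:470,::-1],None,fx=4,fy=3.4))
c=camera('top'); cv2.imwrite('pics/t8.png',cv2.resize(c['pixels'][125:240,335:435,::-1],None,fx=5,fy=5,interpolation=cv2.INTER_CUBIC))
E
```

```text
10.4167 [ 0.4785 -0.2358  0.0149] F [-1.   0.6  7. ] w 0.605
[[-0.989, 0.001, -0.146], [0.146, 0.0, -0.989], [-0.001, -1.0, -0.0]]
[-0.22  0.44  0.71  1.95 -0.37  0.88 -1.04]
tool shift [-0.0004  0.0014 -0.0008]
turn y -0.06783873409824412
```

View pics/s8.png

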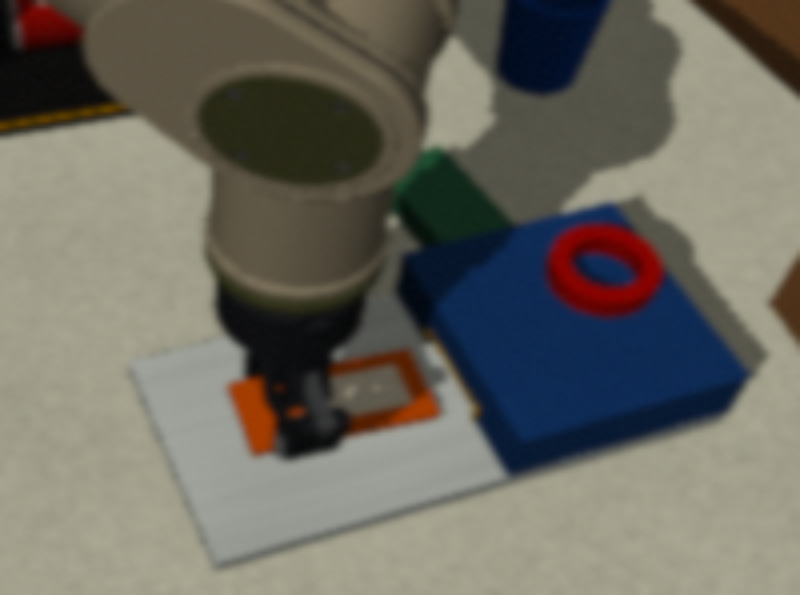

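View pics/t8.png

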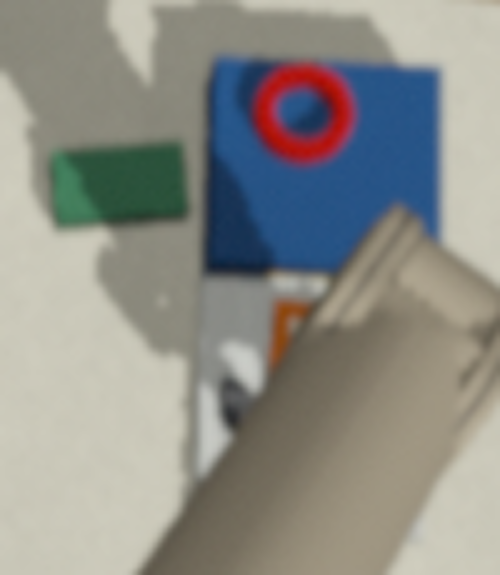

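Emit:
send_rows(motion=[[50,0,-0.0015,0,0,0,0],[50,0,-0.002,0.002,0,-0.02,0],[50,-0.001,-0.002,0.004,0,-0.045,0],[50,-0.001,-0.002,0.006,0,-0.068,0],[50,-0.001,-0.002,0.006,0,-0.068,0],[50,-0.001,-0.002,0.006,0,-0.068,0]])

```text
clock: 11.02
position: [0.4782, -0.2419, 0.0162]
ee_rot: [0.028, 0.707, -0.707, -0.028]
ft_force: [0.3, 0.1, -0.1]
grip_width: 0.598
```

```bash
python3 st.py 0.4785 -0.242 0.0165 -94.5
python3 - <<'E'
from h import *
c=camera('side'); cv2.imwrite('pics/s9.png',cv2.resize(c['pixels'][230:310,330:430,::-1],None,fx=7,fy=7,interpolation=cv2.INTER_CUBIC))
np.save('/tmp/side9.npy',c,allow_pickle=True)
E
```

```text
11.0167 [ 0.4782 -0.2419  0.0162] F [ 0.3  0.1 -0.1] w 0.598
[[-0.997, -0.0, -0.079], [0.079, 0.0, -0.997], [0.0, -1.0, -0.0]]
[-0.2   0.44  0.69  1.94 -0.36  0.88 -0.97]
tool shift [-0.0003 -0.0003  0.0001]
turn y -9.434157562618597e-05
```

View pics/s9.png

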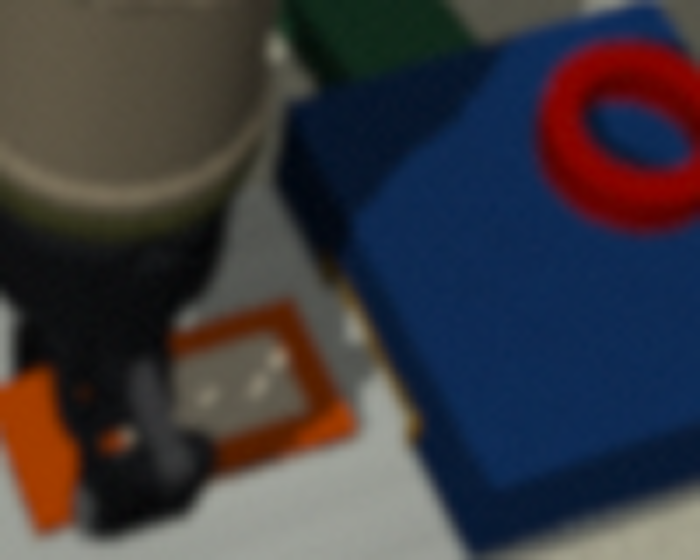

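Run:
```python
from b import *
c=np.load('/tmp/side9.npy',allow_pickle=True).item()
o=lambda x,y:(330+x/7-.43,230+y/7-.43)
ey=np.array([.078,.997]);ex=np.array([.997,-.078])
for nm,p,z in [('card+y',o(292,298),.0245),('card-y',o(352,412),.0245),('frame+y top',o(326,262),.029),('frame -y bottom',o(412,440),.015),('frame -y top',o(418,418),.029)]:
    q=ray(c,p,z)[0,:2]; print(nm,q.round(4),'lat',(q@ey).round(4),'fwd',(q@ex).round(4))
print('tool lat',np.array([.4782,-.2419])@ey)
```

```text
card+y [ 0.5678 -0.2254] lat -0.1805 fwd 0.5837
card-y [ 0.5649 -0.2701] lat -0.2253 fwd 0.5842
frame+y top [ 0.5832 -0.2201] lat -0.1739 fwd 0.5986
frame -y bottom [ 0.5813 -0.2826] lat -0.2364 fwd 0.6016
frame -y top [ 0.5813 -0.2824] lat -0.2362 fwd 0.6016
tool lat -0.20387470000000002
```

Emit:
send_rows(motion=[[50,-0.003,0,0.0012,0,0,0],[50,-0.007,0,0.0012,0,0,0],[50,-0.011,0,0.0012,0,0,0],[50,-0.014,0,0.0012,0,0,0],[50,-0.017,0,0.0012,0,0,0],[50,-0.02,0,0.0012,0,0,0],[50,-0.023,0,0.0012,0,0,0],[50,-0.026,0,0.0012,0,0,0],[50,-0.028,0,0.0012,0,0,0],[50,-0.028,0,0.0012,0,0,0]])

```text
clock: 11.9
position: [0.5066, -0.2451, 0.0163]
ee_rot: [-0.028, -0.707, 0.707, 0.027]
ft_force: [0.4, -0.4, 0.6]
grip_width: 0.599
```

```bash
python3 st.py
python3 - <<'E'
from h import *
c=camera('side'); cv2.imwrite('pics/s10.png',cv2.resize(c['pixels'][230:310,330:430,::-1],None,fx=7,fy=7,interpolation=cv2.INTER_CUBIC))
E
```

```text
11.9 [ 0.5066 -0.2451  0.0163] F [ 0.4 -0.4  0.6] w 0.599
[[-0.997, 0.0, -0.078], [0.078, -0.0, -0.997], [-0.0, -1.0, 0.0]]
[-0.18  0.5   0.67  1.87 -0.39  0.91 -0.97]
```

View pics/s10.png

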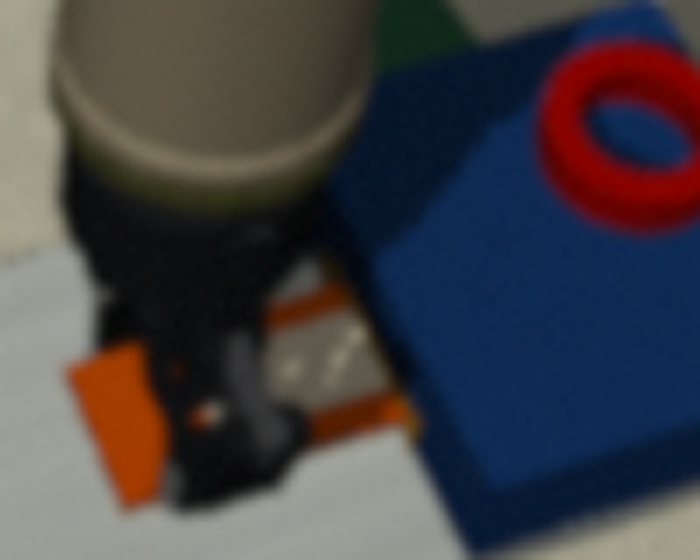

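The card has entered the slot with no force on it. I'll continue.

Emit:
send_rows(motion=[[50,-0.004,0,0,0,0,0],[50,-0.009,0,0,0,0,0],[50,-0.014,0,0,0,0,0],[50,-0.019,0,0,0,0,0],[50,-0.024,0,0,0,0,0],[50,-0.029,0,0,0,0,0],[50,-0.034,0,0,0,0,0],[50,-0.038,0,0,0,0,0],[50,-0.04,0,0,0,0,0],[50,-0.04,0,0,0,0,0]])

```text
clock: 12.78
position: [0.5465, -0.2483, 0.0162]
ee_rot: [-0.028, -0.707, 0.707, 0.028]
ft_force: [0.6, 0.8, -0.5]
grip_width: 0.599
```

```bash
python3 st.py
python3 - <<'E'
from h import *
c=camera('side'); cv2.imwrite('pics/s11.png',cv2.resize(c['pixels'][230:310,330:430,::-1],None,fx=7,fy=7,interpolation=cv2.INTER_CUBIC))
E
```

```text
12.7833 [ 0.5465 -0.2483  0.0162] F [ 0.6  0.8 -0.5] w 0.599
[[-0.997, 0.0, -0.078], [0.078, -0.0, -0.997], [-0.0, -1.0, 0.0]]
[-0.16  0.57  0.65  1.77 -0.41  0.95 -0.99]
```

View pics/s11.png

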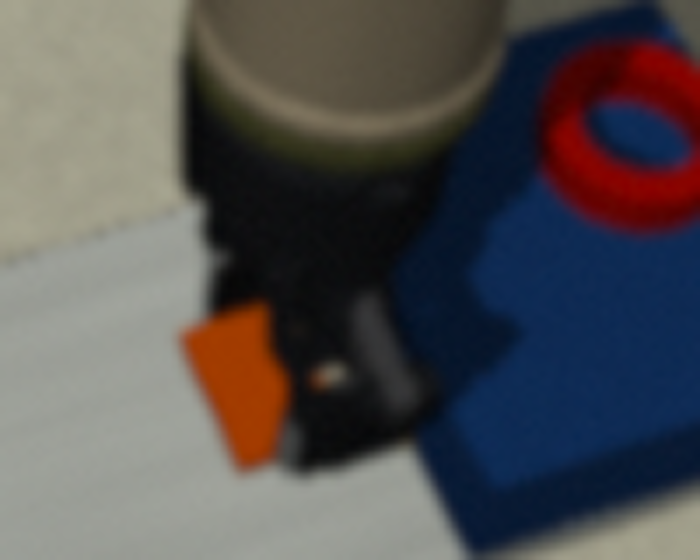

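Emit:
send_rows(motion=[[75,0,0,0,0,0,0],[75,0,0,0,0,0,0],[75,0,0,0,0,0,0],[75,0,-0.03,0,0,0,0],[75,0.01,-0.05,0,0,0,0],[50,0.04,-0.05,0,0,0,0],[0,0.06,-0.05,0,0,0,0],[0,0.06,-0.05,0,0,0,0],[0,0.06,-0.05,0,0,0,0],[0,0.06,-0.05,0,0,0,0]])

```text
clock: 13.67
position: [0.4869, -0.2433, 0.0666]
ee_rot: [0.028, 0.707, -0.706, -0.027]
ft_force: [-0.7, 0.4, 0.2]
grip_width: 0.035
```

```bash
python3 st.py 0.487 -0.2435 0.0175 -94.5
python3 - <<'E'
from b import *
c=camera('side'); cv2.imwrite('pics/s12.png',cv2.resize(c['pixels'][230:310,330:430,::-1],None,fx=7,fy=7,interpolation=cv2.INTER_CUBIC))
print(card(c))
c=camera('top'); cv2.imwrite('pics/t12.png',cv2.resize(c['pixels'][125:240,335:435,::-1],None,fx=5,fy=5,interpolation=cv2.INTER_CUBIC)); print(card(c))
E
```

```text
13.6667 [ 0.4869 -0.2433  0.0666] F [-0.7  0.4  0.2] w 0.035
[[-0.997, 0.001, -0.078], [0.078, 0.0, -0.997], [-0.001, -1.0, -0.0]]
[-0.24  0.38  0.73  1.89 -0.3   0.98 -1.02]
tool shift [-0.0001  0.0491  0.0002]
turn y 0.0008259204968857572
{'c': array([ 0.5556, -0.2529]), 'yaw': np.float64(29.32), 's': array([-0.037 ,  0.0394]), 't': array([-0.036 ,  0.0283]), 'sig': array([0.0479, 0.0589])}
{'c': array([ 0.5506, -0.2317]), 'yaw': np.float64(0.96), 's': array([-0.0218,  0.0293]), 't': array([-0.0142,  0.0078]), 'sig': array([0.0196, 0.0458])}
```

View pics/s12.png

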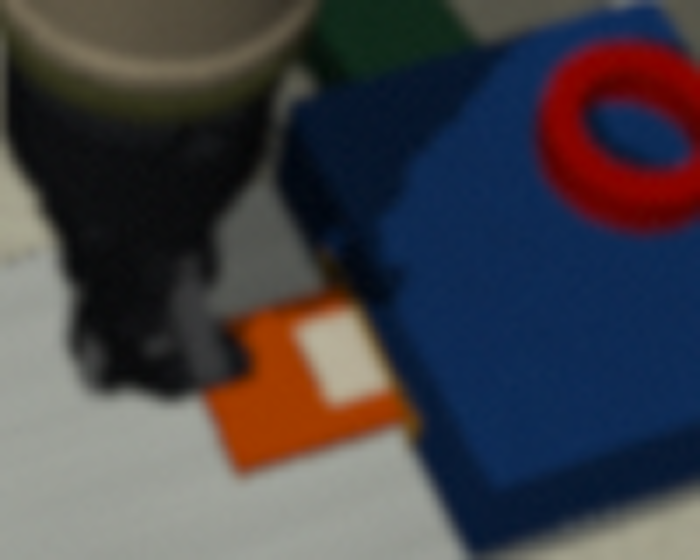

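View pics/t12.png

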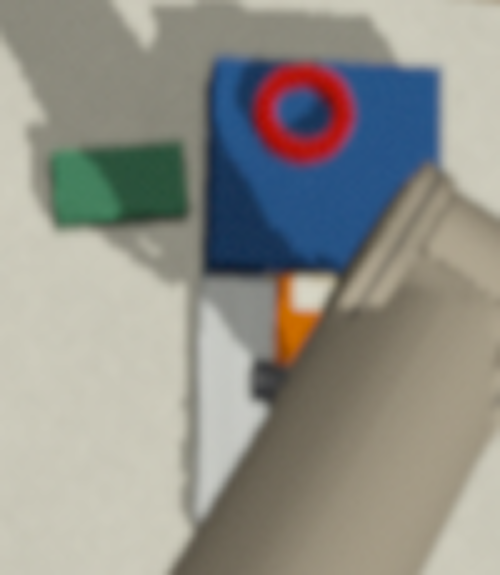

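Emit:
send_rows(motion=[[0,0,0.025,0,0,0,0],[0,0,0.042,0,0,0,0],[0,0,0.049,0,0,0,0],[0,0,0.049,0,0,0,0],[0,-0.008,0.049,0,0,0,0],[0,-0.016,0.049,0,0,0,0],[0,-0.022,0.049,0,0,0,0],[0,-0.026,0.049,0,0,0,0],[0,-0.03,0.049,0,0,0,0],[0,-0.034,0.049,0,0,0,0]])

```text
clock: 14.6
position: [0.5205, -0.2463, 0.0173]
ee_rot: [-0.028, -0.707, 0.707, 0.028]
ft_force: [-1.0, -0.1, -0.1]
grip_width: 0.003
```

Emit:
send_rows(motion=[[0,-0.004,0,0,0,0,0],[0,-0.008,0,0,0,0,0],[0,-0.012,0,0,0,0,0],[0,-0.016,0,0,0,0,0],[0,-0.02,0,0,0,0,0],[0,-0.024,0,0,0,0,0],[0,-0.028,0,0,0,0,0],[0,-0.031,0,0,0,0,0],[0,-0.033,0,0,0,0,0],[0,-0.033,0,0,0,0,0]])

```text
clock: 15.43
position: [0.5535, -0.2488, 0.0172]
ee_rot: [-0.028, -0.707, 0.707, 0.027]
ft_force: [0.4, -0.5, 0.4]
grip_width: 0.004
```

```bash
python3 st.py
python3 - <<'E'
from b import *
c=camera('side'); cv2.imwrite('pics/s13.png',cv2.resize(c['pixels'][230:310,330:430,::-1],None,fx=7,fy=7,interpolation=cv2.INTER_CUBIC))
E
```

```text
15.4333 [ 0.5535 -0.2488  0.0172] F [ 0.4 -0.5  0.4] w 0.004
[[-0.997, 0.0, -0.078], [0.078, -0.0, -0.997], [-0.0, -1.0, 0.0]]
[-0.16  0.58  0.65  1.75 -0.42  0.96 -0.99]
```

View pics/s13.png

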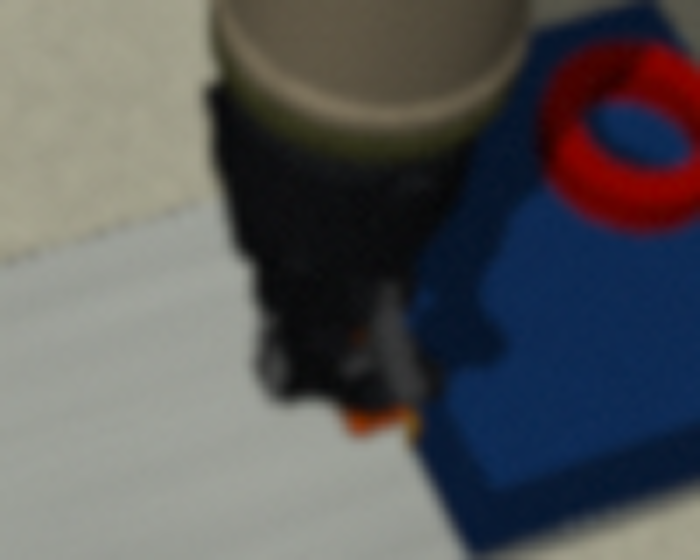

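Emit:
send_rows(motion=[[0,-0.003,0,0,0,0,0],[0,-0.006,0,0,0,0,0],[0,-0.009,0,0,0,0,0],[0,-0.011,0,0,0,0,0],[0,-0.011,0,0,0,0,0],[0,0.01,0,0,0,0,0],[0,0.04,0,0,0,0,0],[0,0.06,-0.01,0,0,0,0],[0,0.06,-0.01,0,0,0,0]])

```text
clock: 16.23
position: [0.4896, -0.2449, 0.0279]
ee_rot: [0.028, 0.707, -0.706, -0.029]
ft_force: [0.3, -0.6, 1.5]
grip_width: -0.001
```

```bash
python3 st.py
python3 - <<'E'
from b import *
c=camera('side'); cv2.imwrite('pics/s14.png',cv2.resize(c['pixels'][240:300,360:420,::-1],None,fx=10,fy=10,interpolation=cv2.INTER_CUBIC))
np.save('/tmp/side14.npy',c,allow_pickle=True)
c=camera('top'); cv2.imwrite('pics/t14.png',cv2.resize(c['pixels'][165:205,370:430,::-1],None,fx=10,fy=10,interpolation=cv2.INTER_CUBIC))
np.save('/tmp/top14.npy',c,allow_pickle=True)
E
```

```text
16.2333 [ 0.4896 -0.2449  0.0279] F [ 0.3 -0.6  1.5] w -0.001
[[-0.997, -0.001, -0.081], [0.081, 0.001, -0.997], [0.001, -1.0, -0.001]]
[-0.2   0.45  0.7   1.9  -0.36  0.92 -0.98]
```

View pics/s14.png

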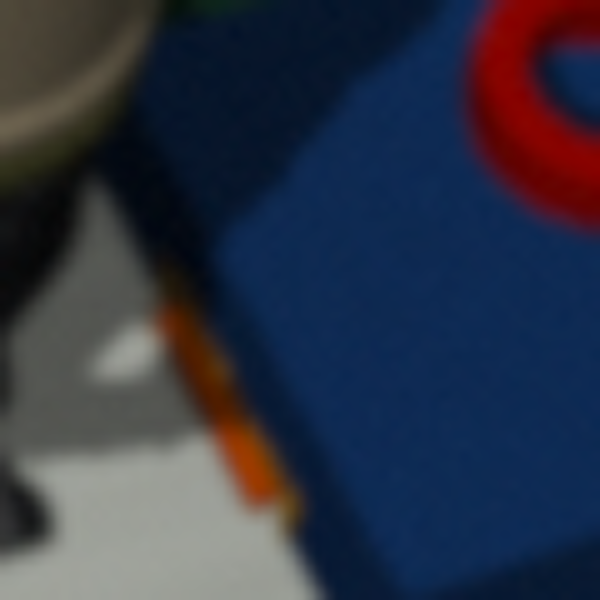

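View pics/t14.png

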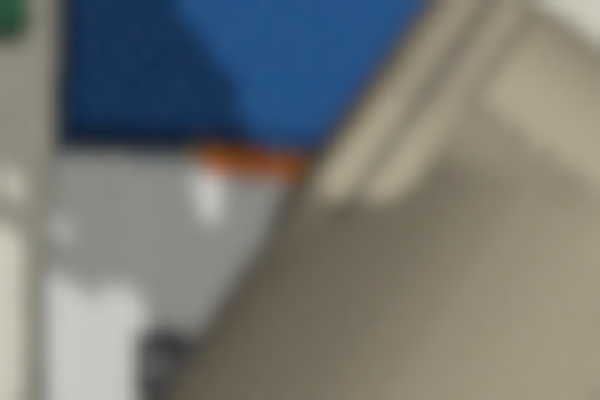

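Run:
```python
from b import *
ex=np.array([.997,-.078]);ey=np.array([.078,.997])
def pr(c,o,L):
    for nm,p,z in L:
        q=ray(c,o(*p),z)[0,:2]; print(nm,q.round(4),'fwd',(q@ex).round(4),'lat',(q@ey).round(4))
c=np.load('/tmp/side14.npy',allow_pickle=True).item()
o=lambda x,y:(360+x/10-.45,240+y/10-.45)
pr(c,o,[('tail bot -y',(252,508),.015),('tail top -y',(218,430),.023),('tail top +y ',(168,310),.023),('tail bottom mid',(215,430),.015),('frame bottom -y',(292,530),.015),('ledge/box corner',(320,595),.015),('face/ledge +y',(105,185),.015)])
c=np.load('/tmp/top14.npy',allow_pickle=True).item()
o=lambda x,y:(370+x/10-.45,165+y/10-.45)
pr(c,o,[('tail top',(250,174),.023),('tail bot',(250,180),.015),('box top edge front',(150,138),.062),('ledge/face',(150,147),.015)])
```

```text
tail bot -y [ 0.5764 -0.2747] fwd 0.5961 lat -0.229
tail top -y [ 0.5761 -0.2579] fwd 0.5945 lat -0.2122
tail top +y  [ 0.5813 -0.2257] fwd 0.5972 lat -0.1797
tail bottom mid [ 0.5787 -0.254 ] fwd 0.5968 lat -0.2081
frame bottom -y [ 0.5818 -0.2832] fwd 0.6022 lat -0.2369
ledge/box corner [ 0.5793 -0.2995] fwd 0.6009 lat -0.2535
face/ledge +y [ 0.5881 -0.1851] fwd 0.6007 lat -0.1387
tail top [ 0.5762 -0.2389] fwd 0.5931 lat -0.1933
tail bot [ 0.5759 -0.2403] fwd 0.5929 lat -0.1946
box top edge front [ 0.5809 -0.2   ] fwd 0.5947 lat -0.1541
ledge/face [ 0.5882 -0.2074] fwd 0.6026 lat -0.1609
```

Emit:
send_rows(motion=[[0,-0.02,0.0105,-0.001,0,0,0],[0,-0.045,0.0105,-0.001,0,0,0],[0,-0.06,0.0105,-0.001,0,0,0],[0,-0.069,0.0105,-0.001,0,0,0],[0,-0.073,0.0105,-0.001,0,0,0],[0,-0.076,0.0105,-0.001,0,0,0],[0,-0.0785,0.0105,-0.001,0,0,0],[0,-0.0785,0.0105,-0.001,0,0,0],[0,-0.0785,0.0105,-0.001,0,0,0]])

```text
clock: 17.08
position: [0.5674, -0.2495, 0.0153]
ee_rot: [0.026, 0.707, -0.706, -0.031]
ft_force: [-11.9, 1.0, 1.0]
grip_width: -0.002
```

```bash
python3 st.py
```

```text
17.0833 [ 0.5674 -0.2495  0.0153] F [-11.9   1.    1. ] w -0.002
[[-0.997, -0.007, -0.08], [0.08, 0.002, -0.997], [0.007, -1.0, -0.001]]
[-0.15  0.61  0.65  1.7  -0.43  0.98 -1.  ]
```

Emit:
send_rows(motion=[[0,0.01,0,0,0,0,0],[0,0.04,-0.005,0,0,0,0],[0,0.075,-0.05,0,0,0,0],[0,0.08,-0.09,0,0,0,0],[0,0.08,-0.12,0,0,0,0],[0,0.08,-0.15,0.0,0,0,0],[0,0.08,-0.16,-0.04,0,0,0],[0,0.08,-0.16,-0.08,0,0,0],[0,0.08,-0.16,-0.12,0,0,0],[0,0.08,-0.16,-0.16,0,0,0]])

```text
clock: 17.92
position: [0.5037, -0.0821, 0.1771]
ee_rot: [0.028, 0.707, -0.706, -0.028]
ft_force: [0.9, 0.2, -0.0]
grip_width: 0.004
```

```bash
python3 st.py
python3 - <<'E'
from b import *
c=camera('side'); cv2.imwrite('pics/s15.png',cv2.resize(c['pixels'][240:300,360:420,::-1],None,fx=10,fy=10,interpolation=cv2.INTER_CUBIC)); save('s15f',c)
np.save('/tmp/side15.npy',c,allow_pickle=True)
c=camera('top'); cv2.imwrite('pics/t15.png',cv2.resize(c['pixels'][165:205,370:430,::-1],None,fx=10,fy=10,interpolation=cv2.INTER_CUBIC)); save('t15f',c)
np.save('/tmp/top15.npy',c,allow_pickle=True)
E
```

```text
17.9167 [ 0.5037 -0.0821  0.1771] F [ 0.9  0.2 -0. ] w 0.004
[[-0.997, 0.001, -0.079], [0.079, 0.001, -0.997], [-0.001, -1.0, -0.001]]
[-0.58  0.12  0.71  1.87 -0.09  1.18 -1.49]
```

View pics/s15.png

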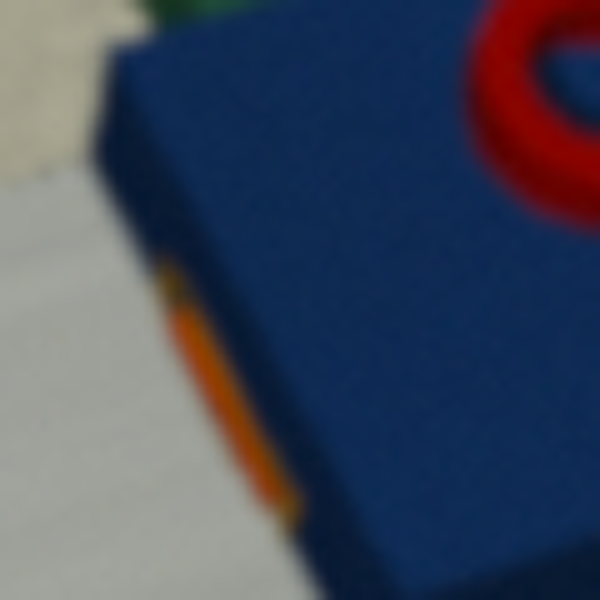

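View pics/t15.png

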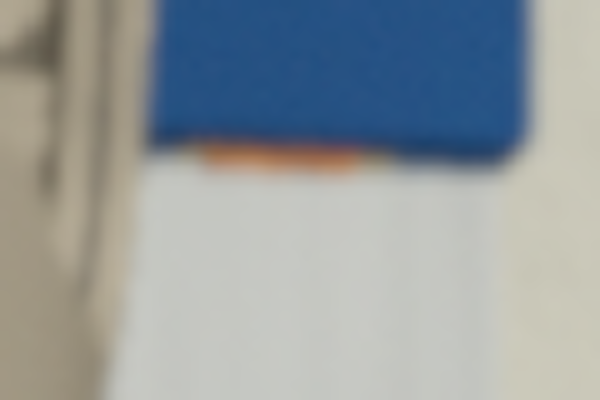

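View pics/s15f.png

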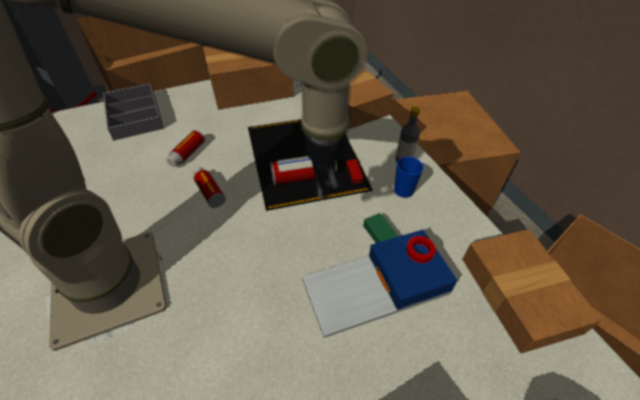

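Run:
```python
from b import *
ex=np.array([.997,-.078]);ey=np.array([.078,.997])
def pr(c,o,L):
    for nm,p,z in L:
        q=ray(c,o(*p),z)[0,:2]; print(nm,q.round(4),'fwd',(q@ex).round(4),'lat',(q@ey).round(4))
c=np.load('/tmp/side15.npy',allow_pickle=True).item()
o=lambda x,y:(360+x/10-.45,240+y/10-.45)
pr(c,o,[('tail bot -y',(268,513),.015),('tail bottom mid',(215,410),.015),('frame bottom -y',(292,530),.015),('ledge/box corner',(322,598),.015),('face/ledge +y',(98,165),.015),('face/ledge +y2',(160,275),.015)])
c=np.load('/tmp/top15.npy',allow_pickle=True).item()
o=lambda x,y:(370+x/10-.45,165+y/10-.45)
pr(c,o,[('tail bot',(250,168),.015),('ledge/face +y',(170,153),.015),('ledge/face -y',(440,168),.015)])
# column profile
im=c['pixels']; 
for u in (388,395,402,415): print(u,[im[v,u].tolist() for v in range(176,186)])
```

```text
tail bot -y [ 0.579  -0.2773] fwd 0.5989 lat -0.2313
tail bottom mid [ 0.5814 -0.2495] fwd 0.5991 lat -0.2034
frame bottom -y [ 0.5818 -0.2832] fwd 0.6022 lat -0.2369
ledge/box corner [ 0.5793 -0.3004] fwd 0.601 lat -0.2543
face/ledge +y [ 0.5893 -0.1794] fwd 0.6015 lat -0.1329
face/ledge +y2 [ 0.5877 -0.2126] fwd 0.6025 lat -0.1662
tail bot [ 0.58   -0.2405] fwd 0.597 lat -0.1945
ledge/face +y [ 0.5859 -0.214 ] fwd 0.6008 lat -0.1676
ledge/face -y [ 0.5781 -0.3042] fwd 0.6001 lat -0.2582
388 [[36, 79, 127], [37, 74, 119], [49, 69, 102], [91, 91, 97], [139, 135, 124], [173, 172, 162], [190, 191, 184], [195, 197, 191], [196, 198, 192], [196, 198, 193]]
395 [[37, 80, 128], [37, 76, 120], [53, 70, 104], [104, 81, 84], [156, 111, 80], [183, 147, 120], [190, 176, 163], [194, 193, 186], [197, 199, 193], [197, 199, 194]]
402 [[37, 81, 129], [35, 77, 124], [43, 71, 112], [86, 74, 93], [137, 95, 77], [169, 127, 97], [183, 164, 148], [192, 188, 181], [196, 197, 192], [198, 199, 194]]
415 [[37, 84, 133], [37, 82, 131], [35, 76, 124], [33, 69, 111], [49, 74, 105], [99, 110, 125], [151, 157, 159], [182, 184, 180], [192, 194, 189], [193, 195, 190]]
```

The card sticks out about 3 mm (2–4 mm depending on the camera). The last push read 12 N because the upper finger touched the box face above the slot. I'll do one more small push with the tool tilted so the fingertip leads.

Emit:
send_rows(motion=[[0,0.004,0,0.04,0,0,0],[0,0.004,0,0.08,0,0,0],[0,0.004,0.01,0.12,0,0,0.1],[0,0.004,0.04,0.15,0,0,0.2],[0,0.004,0.08,0.1624,0,0,0.2],[0,0.004,0.12,0.1624,0,0,0.2],[0,0.004,0.145,0.1624,0,0,0.2],[0,0.004,0.1575,0.1624,0,0,0.2],[0,0.004,0.158,0.1624,0,0,0.2],[0,0.004,0.158,0.1624,0,0,0.2]])

```text
clock: 18.85
position: [0.4862, -0.2455, 0.0179]
ee_rot: [-0.098, -0.7, 0.706, -0.042]
ft_force: [-0.1, 0.4, 0.2]
grip_width: -0.001
```

```bash
cat > rel.py <<'E'
from h import *
o=get_obs();p=o['position'];print('fwd',p[:2]@[.997,-.078],'lat',p[:2]@[.078,.997],'z',p[2])
E
python3 st.py 0.5694 -0.2501 0.0185 ; python3 rel.py
```

```text
18.85 [ 0.4862 -0.2455  0.0179] F [-0.1  0.4  0.2] w -0.001
[[-0.977, 0.196, -0.08], [0.078, -0.015, -0.997], [-0.197, -0.98, -0.0]]
[-0.22  0.34  0.73  2.08 -0.49  0.67 -0.82]
tool shift [-0.0818  0.0158 -0.002 ]
fwd 0.503884251140665 lat -0.20680295987832278 z 0.017926188919916267
```

Emit:
send_rows(motion=[[0,-0.02,0.004,-0.001,0,0,0],[0,-0.045,0.009,-0.002,0,0,0],[0,-0.062,0.012,-0.002,0,0,0],[0,-0.072,0.014,-0.002,0,0,0],[0,-0.077,0.015,-0.002,0,0,0],[0,-0.08,0.0155,-0.002,0,0,0],[0,-0.082,0.016,-0.002,0,0,0],[0,-0.082,0.016,-0.002,0,0,0]])

```text
clock: 19.52
position: [0.5704, -0.2498, 0.0193]
ee_rot: [-0.098, -0.7, 0.706, -0.043]
ft_force: [-0.2, 0.5, -0.1]
grip_width: -0.0
```

```bash
python3 st.py | head -1; python3 rel.py
```

```text
19.5167 [ 0.5704 -0.2498  0.0193] F [-0.2  0.5 -0.1] w -0.0
fwd 0.5882190471521286 lat -0.20458076390147953 z 0.019331513289582603
```

Emit:
send_rows(motion=[[0,0.02,-0.004,0,0,0,0],[0,0.05,-0.01,0,0,0,0],[0,0.07,-0.04,0,0,0,0],[0,0.07,-0.08,0,0,0,0],[0,0.07,-0.12,0,0,0,0],[0,0.07,-0.16,0,0,0,0],[0,0.05,-0.18,-0.04,0,0,0],[0,0.04,-0.18,-0.08,0,0,0],[0,0.04,-0.18,-0.12,0,0,0],[0,0.04,-0.18,-0.16,0,0,0]])

```text
clock: 20.35
position: [0.5086, -0.0854, 0.1887]
ee_rot: [-0.099, -0.701, 0.705, -0.043]
ft_force: [1.0, 0.5, -0.5]
grip_width: 0.001
```

```bash
python3 st.py; python3 m.py
python3 - <<'E'
from b import *
c=camera('side'); cv2.imwrite('pics/s16.png',cv2.resize(c['pixels'][240:300,360:420,::-1],None,fx=10,fy=10,interpolation=cv2.INTER_CUBIC)); save('s16f',c)
np.save('/tmp/side16.npy',c,allow_pickle=True)
c=camera('top'); cv2.imwrite('pics/t16.png',cv2.resize(c['pixels'][165:205,370:430,::-1],None,fx=10,fy=10,interpolation=cv2.INTER_CUBIC)); save('t16f',c)
E
```

```text
20.35 [ 0.5086 -0.0854  0.1887] F [ 1.   0.5 -0.5] w 0.001
[[-0.977, 0.2, -0.079], [0.078, -0.014, -0.997], [-0.201, -0.98, -0.001]]
[-0.61 -0.07  0.68  2.    0.06  0.99 -1.61]
top {'axis_y_at.55': np.float64(0.15016286709042126), 'yaw': np.float64(-10.284199427507296), 'zc': np.float64(0.036784546645585774), 'n': 321, 's_red': array([-0.08517493,  0.05792936]), 'white': (408, array([-35.4,  -5.2,  35.2])), 'wp': None, 'xs': [array([0.466, 0.165]), array([0.607, 0.14 ])]}
side {'axis_y_at.55': np.float64(0.1476397660665309), 'yaw': np.float64(-11.032014631161521), 'zc': np.float64(0.03723070565750916), 'n': 447, 's_red': array([-0.08592103,  0.01662507]), 'white': (192, array([-33.8, -18.1,  13.5])), 'wp': None, 'xs': [array([0.466, 0.164]), array([0.566, 0.144])]}
```

View pics/s16.png

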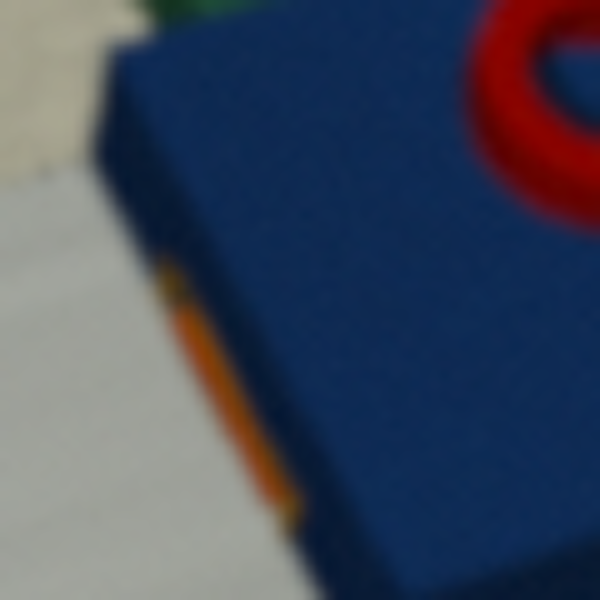

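View pics/t16f.png

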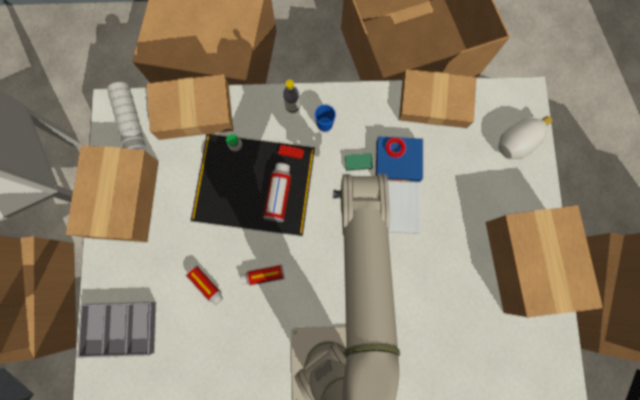

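View pics/t16.png

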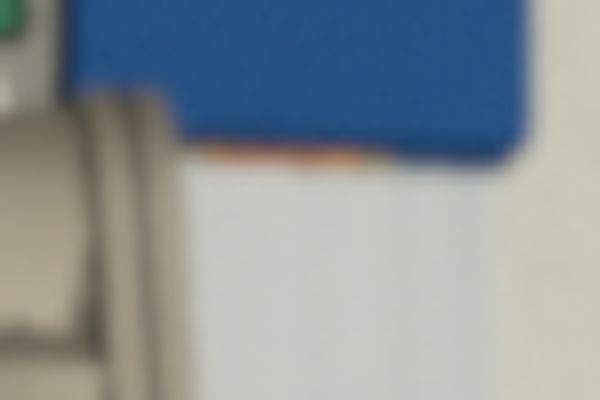

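The card's tail is now level with the yellow slot frame, at side crop (180,310) to (280,510). The can and bystanders haven't moved. I'm handing in.

Run:
```python
from h import *
print(np.abs(get_obs()['joint_velocities']).max()); print(hand_in())
```

```text
0.04365605857718882
the job is handed in; nothing more can be done
None
```

I finished both parts in the order asked and handed the job in at about 20.6 s of the 67 s allowed.

- **Can:** I rolled it about 99 mm toward −y along the mat with the open fingertips, without lifting it. After the roll, the blue stripe measured within about 0.5° of straight up. At hand-in, the label edges were at −35° and +35° and the can had not moved.
- **Card:** I gripped it lightly by its sides to line it up with the slot and slid it about halfway in. I then pushed its tail in with the shut fingers. In the final pictures the tail is level with the slot frame, or at most about 1–2 mm out, judged by eye. After the last push I judged it only from the pictures and the tool position.
- **Other objects:** In the last top picture the jar, pack, carton, tape roll and cup looked unmoved, and the arm was clear of everything. I did not measure their positions.

**Where checks disagreed or something was off:**
- The side and top cameras differ by about 2–5 mm in y.
- After the second-to-last push, the cameras put the card about 2 mm (side) and 4 mm (top) out of the slot.
- During that push the fingers touched the box face at about 12 N, so I tilted the tool for the final push, which showed no force.
- The arm's joint speed was still 0.04 rad/s at hand-in, settling away from everything.

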